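# Latch the dish incubator shut and switch it on

### The arm

A 7-joint arm with a two-finger parallel gripper is mounted at the origin on the work surface. World frame = base frame: x ahead of the robot, y to its left, z up, the work surface at z = 0. Lengths are in mm, angles in rad, forces in N, time in s.
With the tool pointing down it reaches from about 350 to 900 mm from the base axis. Payload 7.2 kg.
Tool frame: the origin (TCP) lies midway between the tips of the shut fingers; the grasp point (between the pads) lies 19 mm behind it; z points along the fingers, y is the line along which they close (so a half turn about z gives the same grasp; the last joint's range is limited). The gripper opens to 85 mm and grips with 20 to 120 N. Pads are 22 mm wide; open, the fingers measure 114 mm over their backs; the gripper's body (76 mm by 85 mm) begins 54 mm behind the grasp point. The pads swing forward as they close: fully open they stand 13 mm farther back than shut.
Start: joints at [1.042, 0.411, -0.013, 1.596, 0.006, 1.134, -0.082], TCP at [277.905, -559.819, 231.297] pointing down, gripper open.
Joint ranges: [-2.95, 2.95], [-0.29, 1.99], [-1.47, 1.44], [0.14, 2.54], [-1.03, 4.17], [0.13, 1.85], [-2.86, 2.86]. Speed limits (rad/s): [2.39, 2.39, 3.01, 3.01, 3.14, 3.14, 3.14].

### API

Orientations are given as a unit quaternion [x, y, z, w].
In Python, from cell import readout, capture, workorder gives the robot as it stands.
- The arm moves only by the shell command python3 -m crank 'ROWS'. ROWS is JSON, a list of rows, each an object of numbers: "x", "y", "z": the shift along the tool's x, y, z scaled (see below); "rx", "ry", "rz": the turn, a rotation vector about the tool's x, y, z scaled (see below); "grip": the opening, from -1 (shut) to 1 (fully open), so that 0 is half open. A call has 1 to 10 rows; each row shifts and turns the commanded pose from where the row before left it, along the tool's axes as they then stand; what a row does not reach is not made up. The controller multiplies each number of a shift by 30 cm and each number of a turn by 360 degrees. A row lasts 1/10 s, in which the tool goes at most 50 mm and 8.59 degrees, less where a joint would pass 70% of its speed; a pose out of reach is approached as far as the arm can. A call with a number of a shift or a turn outside -1 to 1 is refused whole. A call with a gripper value outside its range is refused whole. The fingers move at their own pace and stop on an object; the grip force is fixed at half the most. Time passes only in rows, so rows that do not move let the fingers close. It gives the time, the measured TCP pose, the force, the opening and the grip force at its end, in the units of the state.
- readout.observe(): the state, without advancing time (a new reading comes with each control period).
- capture(name): name is "scene" or "top" or "wrist"; returns a dict with "image" (400x640x3 uint8, red, green, blue), "range_z" (400x640 float32, mm along the optical axis (not along the pixel's ray), 0 where there is no reading), "fx", "fy", "cx", "cy" (pixels), "position" and "orientation" of the camera in the world. Camera axes: x right, y down, z forward; pixel columns grow to the right and rows downward; lengths in mm; the calibration is good to about 2 mm. A picture is of the moment at which its call begins.
- workorder.sign_off(): hands the job in; it is judged then, once.
The state is a dict: "time": time; "joints": joint angles; "qvel": joint speeds; "joint_torque": joint torques, N m; "tool_pos": TCP position; "ee_rot": TCP orientation; "contact_force": force on the tool from outside, world axes, zero at the start; "torque": the same for the moment, N m; "width": finger opening in mm; "finger_force": force on a finger pad.
Only numpy, scipy, OpenCV 4.12 (cv2) and the standard library are available. Lean on these libraries where they do the work, as an engineer would, in place of code of your own. Each camera call takes 0.05 s, during which the arm holds its last target. There are 200 camera calls.

### The job

Make the loaded Petri-dish incubator ready to run: hook the wire loop of its front draw latch over the keeper on the lid and press the latch lever down past centre until it stays flat and the lid is drawn down on its seal. Then flip the toggle switch on top of its control section over to on, without shifting the beaker and the dish that stand beside its front.

Things in the scene. Friction and masses are not known exactly. Their poses are not given: they have to be found in the camera images.
- case: portable dish incubator, heavy, fixed: cream box 250 deep (x) x 330 wide (y) x 178 mm high. Origin: centre of its underside; x to its back, y to its left, z up. Its front leans back 30 degrees from vertical, foot at x = -125: UP THE SLOPE is (x 0.5, z 0.87), OUT is (x -0.87, z 0.5). Left (y -55 to 165): chamber under a lid hinged at the back, seam 125 up; right: control section, flat top 132 up
- lever_pivot (a point): hinge of the latch lever, fixed on a grey boss (44 mm wide, 22 mm proud) in the middle of the chamber's sloping front; the hinge is 20 mm proud of the boss, 42 mm out of the front. The whole latch moves in the plane through this point across the incubator's y (y = 55 mm). Axes as case
- lever (a joint): latch lever, rad: 0 = closed, flat along the front and pointing down the slope; grows as its free end swings out to the robot and up (1.05 = level, stop at 2.3). Stays where left (friction 0.06 N m). With the loop hooked it takes up to 0.33 N m (about 5 N at its end), goes over centre at about 0.2 and below 0.15 snaps home by itself. Starts at 1.55 to 1.9
- lever_end (a point): where to press: outer (upper) face of the steel latch lever, 70 mm from its hinge. The lever is a plate 30 mm wide that reaches 88 mm from its hinge, the last 14 mm bent a little outward. Closed, this point is at about x = -146, z = 60 mm in the frame of case
- bail_bar (a point): middle of the cross pin of the latch's loop: steel pin along the incubator's y, 6 mm thick, 60 mm long over its two 13 mm round heads, which can be pinched from outside (jaws closing along y); the loop then turns between the jaws if held at 30 to 40 N, not harder. Its two legs (44 mm over both, inside the heads) run 75 mm from the pin to a loose pivot on the lever, 18 mm from the lever's hinge towards its free end
- loop_leg (a point): middle of the loop, half-way between its pin and its pivot on the lever. At the start the loop lies back over the lever, pin towards the robot, a stop keeping it 31 degrees clear of the lever. Pulling the loop up the slope swings the lever open, pushing it down the slope closes it
- keeper (a point): middle of the pin's seat in the keeper, an upturned steel hook 28 mm wide on the lid's front boss, 36 mm out of the sloping front. Its trough opens up the slope: 16 mm from lip to back plate for the 6 mm pin, which seats 3 mm above the floor. From this point the back plate's face is 10 mm in and the lip 6 mm out. Axes nearly as case
- keeper_lip (a point): middle of the top edge of the keeper's outer lip (4 mm thick). The pin's middle must pass at least 5 mm up the slope from here, then go in towards the lid and down the slope behind the lip to keeper
- lid (a joint): opening of the chamber lid, rad: about 0.02 = loose on its uncompressed rubber seal (front edge 4 mm up), 0 = drawn fully down. The seal pushes it up again (about 50 N at the front) unless it is latched. Lid top 178 mm up; the handle on it rises to 212 mm
- toggle (a joint): toggle switch, rad: 0 = off, leaning 24 degrees towards the robot; 0.84 = on, leaning as much away from the robot. Snaps over at its centre, 0.42; needs about 4 N at its tip
- toggle_tip (a point): tip of the steel toggle switch lever, 12 mm thick, 58 mm long from its pivot, which is on top of the control section at x = -12, y = -112, z = 142 mm in the frame of case. The tip moves along the incubator's x. Axes turn with the toggle
- dish_d: loose closed Petri dish, 93 mm across, 18 mm high, on the bench before the incubator's control section; a bystander, leave alone; origin at the centre of its underside
- beaker: loose glass beaker, 68 mm across, 90 mm high, on the bench off the incubator's front left corner; a bystander, leave alone; origin at the centre of its underside

How it is judged:
By the outcome, as a careful person would: the job done as asked, in the order asked, and still so for the second after the job is handed in, with the robot touching nothing.
It also fails if it takes over 64 s, if anything falls off the work surface, if the arm or the gripper's body presses on something with over 40 N, if the wrist force passes 120 N, or if a joint passes its speed limit or range.

## Working session

There is one attempt and no reset: what is moved stays moved. The work goes in short steps, Python scripts to look and compute and a shell command to move; the robot and the scene stay as the last step left them, time stands still between calls to the robot, and variables do not carry over. Pictures are saved under pics/ and viewed, at most 12 in all, crops included, and the job is handed in when it is done.

```bash
ls; mkdir -p pics; python3 - <<'E'
from cell import readout, capture
import cv2,numpy as np
print(readout.observe())
for n in ("scene","top"):
    c=capture(n); np.savez('pics/%s0.npz'%n,**c); cv2.imwrite('pics/%s0.png'%n,c["image"][:,:,::-1]); print(n,c["fx"],c["cx"],c["cy"],c["position"],c["orientation"])
a=cv2.imread('pics/scene0.png');b=cv2.imread('pics/top0.png')
E
```

```text
pics
{'time': 0.0, 'joints': array([ 1.04177898,  0.41191824, -0.01274601,  1.59703713,  0.00561572,
        1.13432279, -0.08216584]), 'qvel': array([ 1.35894138e-03,  4.08443219e-04, -1.36646986e-03, -4.00103781e-04,
        5.61040419e-04,  6.98119879e-04,  4.68044729e-05]), 'joint_torque': array([ 9.27665933e-04, -6.00643444e+01,  6.82786033e-01, -2.99417442e+01,
        1.38336667e-02,  1.06881463e-02, -5.98590788e-06]), 'tool_pos': array([ 277.67788418, -559.36841913,  230.44430918]), 'ee_rot': array([ 9.73561785e-01,  2.28422353e-01, -2.45265317e-04, -7.87541386e-04]), 'contact_force': array([ 0.63771242, -0.70004023,  0.57767175]), 'torque': array([-0.00809902,  0.02223448,  0.01857067]), 'finger_force': 0.0, 'width': 85.36791031545633}
scene 436.5606716064348 309.88692237846016 207.23521028861944 [1089.85579167 -667.63896078  722.06523638] [ 0.84007969  0.24855319 -0.13465847 -0.46298437]
top 468.194315216656 315.79288736634976 209.51500589427218 [ 556.76837204   89.22051175 1018.49542892] [-0.70573873  0.70772153 -0.01212384  0.03026705]
```

View pics/scene0.png

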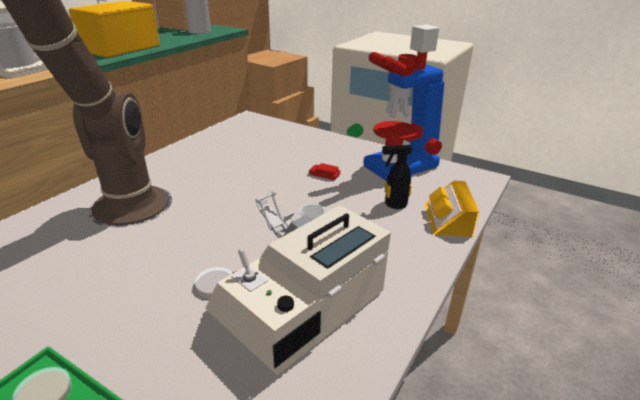

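View pics/top0.png

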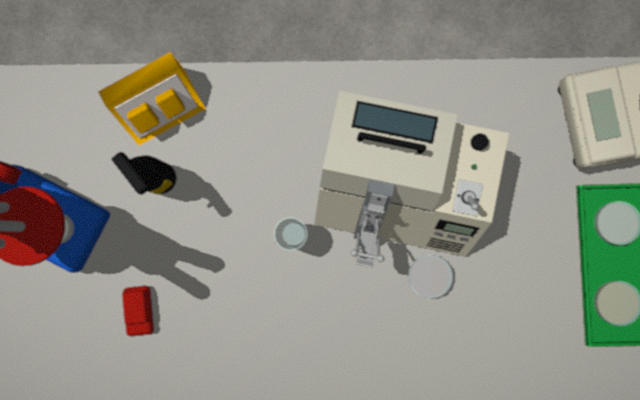

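```bash
cat > h.py <<'E'
import numpy as np,cv2
from scipy.spatial.transform import Rotation as R
def world(c,u=None,v=None,d=None):
    if u is None: v,u=np.mgrid[0:400,0:640]
    u=np.asarray(u,float);v=np.asarray(v,float)
    if d is None: d=c["range_z"][np.round(v).astype(int),np.round(u).astype(int)]
    p=np.stack([(u-c["cx"])/c["fx"]*d,(v-c["cy"])/c["fy"]*d,d+0*u],-1)
    return p@R.from_quat(c["orientation"]).as_matrix().T+c["position"]
def crop(c,u0,v0,u1,v1,k,name):
    cv2.imwrite(name,cv2.resize(c["image"][v0:v1,u0:u1,::-1],None,fx=k,fy=k,interpolation=cv2.INTER_CUBIC))
E
python3 - <<'E'
from h import *
c=dict(np.load('pics/top0.npz')); P=world(c)
for lo,hi in((170,190),(127,138)):
    m=(P[...,2]>lo)&(P[...,2]<hi)&(c["range_z"]>0); m[:,:310]=0;m[:,515:]=0
    m=cv2.morphologyEx(m.astype('uint8'),cv2.MORPH_OPEN,np.ones((5,5)))
    n,l,s,_=cv2.connectedComponentsWithStats(m); k=1+np.argmax(s[1:,4]); q=P[l==k]
    r=cv2.minAreaRect(q[:,:2].astype('float32')); print(s[k],np.median(q[:,2]),r); print(cv2.boxPoints(r))
crop(c,300,80,520,300,0+3.6 if 0 else 2.7,'pics/c1.png')
a=dict(np.load('pics/scene0.npz')); 
t=cv2.resize(c["image"][160:280,340:500,::-1],None,fx=5,fy=5,interpolation=cv2.INTER_CUBIC)
cv2.imwrite('pics/c1.png',t)
cv2.imwrite('pics/c2.png',cv2.resize(a["image"][175:305,190:350,::-1],None,fx=4.5,fy=4.5,interpolation=cv2.INTER_CUBIC))
E
```

```text
[ 322   92  134  110 9983] 179.32068466378894 ((713.0911865234375, -18.78716278076172), (218.3856964111328, 183.9895782470703), 77.95465850830078)
[[ 600.3349   -106.37789 ]
 [ 780.2735   -144.7739  ]
 [ 825.8475     68.803566]
 [ 645.9089    107.19957 ]]
[ 434  123   73  100 4440] 131.4169480619209 ((680.7613525390625, -181.72068786621094), (110.52249145507812, 176.75283813476562), 77.94110870361328)
[[ 582.7901   -217.29916 ]
 [ 755.64264  -254.22583 ]
 [ 778.7326   -146.14221 ]
 [ 605.88007  -109.215546]]
```

View pics/c1.png

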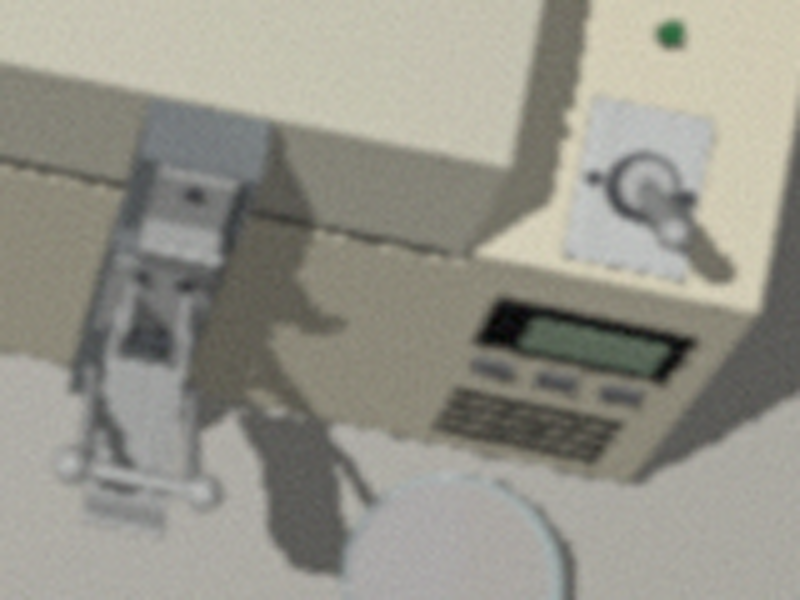

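View pics/c2.png

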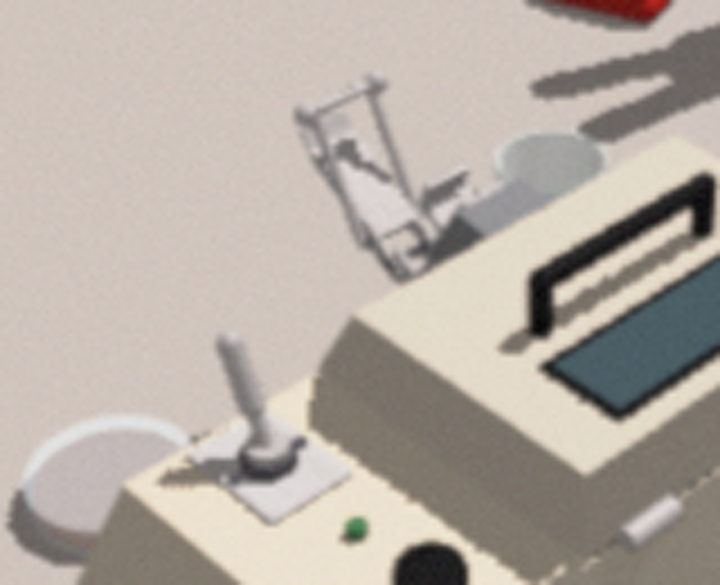

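The top crop shows the pin heads at full-image (354,252.6) and (381,258.6) and the toggle tip at (475,206). The scene crop shows the heads at (257.6,200.8) and (273.8,193.4) and the toggle tip at (241,250). I'll triangulate these next.

```bash
cat >> h.py <<'E'
YAW=np.radians(-12.05); ORG=np.array([668.7,-66.1,0])
C=R.from_euler('z',YAW)
def tocase(p): return C.inv().apply(np.asarray(p)-ORG)
def fromcase(p): return C.apply(p)+ORG
S=np.array([.5,0,.866]);O=np.array([-.866,0,.5]);F=np.array([-125,0,0])
def uo(pc): q=np.asarray(pc)-F; return q@S,q@O
def ray(c,u,v):
    d=R.from_quat(c["orientation"]).apply([(u-c["cx"])/c["fx"],(v-c["cy"])/c["fy"],1]); return c["position"],d/np.linalg.norm(d)
def tri(c1,a,c2,b):
    p,d=ray(c1,*a);q,e=ray(c2,*b)
    s=np.linalg.lstsq(np.stack([d,-e],1),q-p,rcond=None)[0]
    x,y=p+s[0]*d,q+s[1]*e; return (x+y)/2,np.linalg.norm(x-y)
def show(n,p): print(n,np.round(p,1),'case',np.round(tocase(p),1),'uo',np.round(uo(tocase(p)),1))
E
python3 - <<'E'
from h import *
t=dict(np.load('pics/top0.npz'));s=dict(np.load('pics/scene0.npz'))
a,e=tri(t,(354,252.6),s,(257.6,200.8));show('A?',a);print(e)
# left head in top (u=354) is +y ; scene: farther (273.8) is +y
L,e1=tri(t,(354,252.6),s,(273.8,193.4));Rr,e2=tri(t,(381,258.6),s,(257.6,200.8))
show('L',L);show('R',Rr);print(e1,e2);show('pin',(L+Rr)/2)
g,e=tri(t,(475,206),s,(241,250));show('toggle',g);print(e)
for n,(u,v) in dict(beaker=(291,233),dish=(432,276),keeperplate=(376,200),lip=(375,208),lip2=(376,210),levertip=(365,261)).items(): show(n,world(t,u,v))
E
```

```text
A? [514.8  30.3 171.1] case [-170.7   62.1  171.1] uo [125.4 125.1]
38.34511313236141
L [530.4  43.4 190.5] case [-158.1   78.2  190.5] uo [148.4 123.9]
R [519.5  -4.1 190.4] case [-158.8   29.5  190.4] uo [148.  124.5]
0.1752239150864021 0.6824069483956797
pin [525.   19.7 190.4] case [-158.5   53.9  190.4] uo [148.2 124.2]
toggle [ 610.9 -169.4  192.6] case [ -34.9 -113.1  192.6] uo [211.8  18.3]
1.6562900180363824
beaker [566.9 169.1   3.3] case [-148.6  208.8    3.3] uo [-8.9 22.2]
dish [ 475.6 -129.7   20. ] case [-175.5 -102.5   20. ] uo [-7.9 53.8]
keeperplate [624.5   1.9 171.1] case [-57.4  57.3 171.1] uo [182.  27.]
lip [610.7   2.8 160.5] case [-71.1  55.2 160.5] uo [165.9  33.5]
lip2 [605.7   3.3 183.1] case [-76.1  54.7 183.1] uo [183.1  49.2]
levertip [514.3  22.  163.3] case [-169.4   54.   163.3] uo [119.2 120.1]
```

```bash
cat >> h.py <<'E'
def toolrot(tilt): # tilt deg: + leans tool body to the back of the case (tool z toward robot)
    return C*R.from_euler('y',tilt,degrees=True)*R.from_euler('x',180,degrees=True)
def zdir(tilt): return toolrot(tilt).apply([0,0,1])
def plan(p,q,p1,q1,n):
    import json
    p=np.array(p,float);q0=q;rv=(q.inv()*q1).as_rotvec()/n;st=(np.array(p1)-p)/n;out=[]
    print('deg/row',np.degrees(np.linalg.norm(rv)).round(2),'mm/row',np.linalg.norm(st).round(1))
    for i in range(n):
        tgt=np.array(p1)-st*(n-1-i)
        d=np.round(q.inv().apply(tgt-p)/300,3); r=np.round(rv/2/np.pi,4)
        p=p+q.apply(d*300); q=q*R.from_rotvec(r*2*np.pi)
        o={k:float(v) for k,v in zip(('x','y','z','rx','ry','rz'),[*d,*r]) if v}; out.append(json.dumps(o))
    for i in range(0,n,10): print('['+','.join(out[i:i+10])+']')
def cur():
    from cell import readout
    s=readout.observe(); return s["tool_pos"],R.from_quat(s["ee_rot"])
def tool(): # tool state in case frame
    p,q=cur(); z=q.apply([0,0,1]); zc=C.inv().apply(z)
    print('case tcp',np.round(tocase(p),1),'tilt',np.degrees(np.arctan2(-zc[0],-zc[2])).round(1),'yc',C.inv().apply(q.apply([0,1,0])).round(3))
E
python3 - <<'E'
from h import *
p,q=cur()
print(toolrot(-45).apply(np.eye(3)))
t=fromcase([-158.5,54,190.4])+zdir(-45)*(22-85)
print(t); plan(p,q,t,toolrot(-45),20)
E
```

```text
[[ 6.91526243e-01 -1.47619293e-01  7.07106781e-01]
 [-2.08765206e-01 -9.77965791e-01  8.32667268e-17]
 [ 6.91526243e-01 -1.47619293e-01 -7.07106781e-01]]
[481.39958996  29.09945339 234.94772721]
deg/row 2.93 mm/row 31.1
[{"x": 0.074, "y": -0.073, "z": -0.001, "rx": -0.0021, "ry": 0.006, "rz": 0.0051},{"x": 0.072, "y": -0.075, "z": 0.001, "rx": -0.0021, "ry": 0.006, "rz": 0.0051},{"x": 0.069, "y": -0.077, "z": 0.003, "rx": -0.0021, "ry": 0.006, "rz": 0.0051},{"x": 0.066, "y": -0.08, "z": 0.005, "rx": -0.0021, "ry": 0.006, "rz": 0.0051},{"x": 0.064, "y": -0.082, "z": 0.005, "rx": -0.0021, "ry": 0.006, "rz": 0.0051},{"x": 0.061, "y": -0.083, "z": 0.007, "rx": -0.0021, "ry": 0.006, "rz": 0.0051},{"x": 0.058, "y": -0.086, "z": 0.008, "rx": -0.0021, "ry": 0.006, "rz": 0.0051},{"x": 0.054, "y": -0.088, "z": 0.009, "rx": -0.0021, "ry": 0.006, "rz": 0.0051},{"x": 0.052, "y": -0.09, "z": 0.01, "rx": -0.0021, "ry": 0.006, "rz": 0.0051},{"x": 0.048, "y": -0.091, "z": 0.011, "rx": -0.0021, "ry": 0.006, "rz": 0.0051}]
[{"x": 0.045, "y": -0.093, "z": 0.011, "rx": -0.0021, "ry": 0.006, "rz": 0.0051},{"x": 0.041, "y": -0.094, "z": 0.011, "rx": -0.0021, "ry": 0.006, "rz": 0.0051},{"x": 0.038, "y": -0.096, "z": 0.012, "rx": -0.0021, "ry": 0.006, "rz": 0.0051},{"x": 0.035, "y": -0.097, "z": 0.012, "rx": -0.0021, "ry": 0.006, "rz": 0.0051},{"x": 0.031, "y": -0.099, "z": 0.012, "rx": -0.0021, "ry": 0.006, "rz": 0.0051},{"x": 0.027, "y": -0.099, "z": 0.011, "rx": -0.0021, "ry": 0.006, "rz": 0.0051},{"x": 0.023, "y": -0.101, "z": 0.011, "rx": -0.0021, "ry": 0.006, "rz": 0.0051},{"x": 0.02, "y": -0.101, "z": 0.011, "rx": -0.0021, "ry": 0.006, "rz": 0.0051},{"x": 0.017, "y": -0.102, "z": 0.01, "rx": -0.0021, "ry": 0.006, "rz": 0.0051},{"x": 0.012, "y": -0.103, "z": 0.009, "rx": -0.0021, "ry": 0.006, "rz": 0.0051}]
```

```bash
python3 -m crank '[{"x":0.074,"y":-0.073,"rx":-0.0021,"ry":0.006,"rz":0.0051},{"x":0.072,"y":-0.075,"rx":-0.0021,"ry":0.006,"rz":0.0051},{"x":0.069,"y":-0.077,"z":0.003,"rx":-0.0021,"ry":0.006,"rz":0.0051},{"x":0.066,"y":-0.08,"z":0.005,"rx":-0.0021,"ry":0.006,"rz":0.0051},{"x":0.064,"y":-0.082,"z":0.005,"rx":-0.0021,"ry":0.006,"rz":0.0051},{"x":0.061,"y":-0.083,"z":0.007,"rx":-0.0021,"ry":0.006,"rz":0.0051},{"x":0.058,"y":-0.086,"z":0.008,"rx":-0.0021,"ry":0.006,"rz":0.0051},{"x":0.054,"y":-0.088,"z":0.009,"rx":-0.0021,"ry":0.006,"rz":0.0051},{"x":0.052,"y":-0.09,"z":0.01,"rx":-0.0021,"ry":0.006,"rz":0.0051},{"x":0.048,"y":-0.091,"z":0.011,"rx":-0.0021,"ry":0.006,"rz":0.0051}]'
python3 -m crank '[{"x":0.045,"y":-0.093,"z":0.011,"rx":-0.0021,"ry":0.006,"rz":0.0051},{"x":0.041,"y":-0.094,"z":0.011,"rx":-0.0021,"ry":0.006,"rz":0.0051},{"x":0.038,"y":-0.096,"z":0.012,"rx":-0.0021,"ry":0.006,"rz":0.0051},{"x":0.035,"y":-0.097,"z":0.012,"rx":-0.0021,"ry":0.006,"rz":0.0051},{"x":0.031,"y":-0.099,"z":0.012,"rx":-0.0021,"ry":0.006,"rz":0.0051},{"x":0.027,"y":-0.099,"z":0.011,"rx":-0.0021,"ry":0.006,"rz":0.0051},{"x":0.023,"y":-0.101,"z":0.011,"rx":-0.0021,"ry":0.006,"rz":0.0051},{"x":0.02,"y":-0.101,"z":0.011,"rx":-0.0021,"ry":0.006,"rz":0.0051},{"x":0.017,"y":-0.102,"z":0.01,"rx":-0.0021,"ry":0.006,"rz":0.0051},{"x":0.012,"y":-0.103,"z":0.009,"rx":-0.0021,"ry":0.006,"rz":0.0051}]'
python3 -m crank '[{"x":0},{"x":0}]'
python3 - <<'E'
from h import *
from cell import capture
tool()
p,q=cur(); t=fromcase([-158.5,54,190.4])+zdir(-45)*(22-85); plan(p,q,t,toolrot(-45),1)
c=capture("wrist"); np.savez('pics/w1.npz',**c); cv2.imwrite('pics/w1.png',c["image"][:,:,::-1])
P=world(c); pc=tocase(P); m=(c["range_z"]>0)&(abs(pc[...,1]-55)<8)&(pc[...,2]>100); u,o=uo(pc); v,uu=np.nonzero(m&(u>140)&(u<230)&(o<60))
i=np.argsort(u[v,uu])
import collections
d=collections.defaultdict(list)
for a,b in zip(u[v,uu],o[v,uu]): d[int(a//2*2)].append(b)
for k in sorted(d): print(k,len(d[k]),np.round(np.percentile(d[k],[5,50,95]),1))
E
```

```text
case tcp [-279.4 -564.1  230.5] tilt 0.1 yc [ 0.622 -0.783 -0.001]
deg/row 58.56 mm/row 622.8
[{"x": 1.481, "y": -1.455, "z": -0.013, "rx": -0.0421, "ry": 0.1203, "rz": 0.1011}]schema error: expected keys x, y, z, rx, ry, rz, grip
schema error: expected keys x, y, z, rx, ry, rz, grip
schema error: expected keys x, y, z, rx, ry, rz, grip
Traceback (most recent call last):
  File "h.py", line 13, in tocase
    def tocase(p): return C.inv().apply(np.asarray(p)-ORG)
                          ~~~~~~~~~~~~~^^^^^^^^^^^^^^^^^^^
  File "scipy/spatial/transform/_rotation.pyx", line 2580, in scipy.spatial.transform._rotation.Rotation.apply
ValueError: Expected input of shape (3,) or (P, 3), got (400, 640, 3).
```

View pics/w1.png

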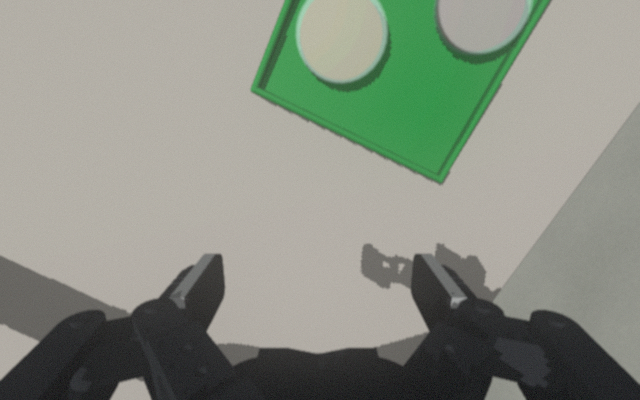

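The wrist picture shows only the green tray and the fingers, because the move was refused: every row needs all seven keys. I'll resend it with full rows.

```bash
python3 - <<'E'
s=open('h.py').read()
s=s.replace("def plan(p,q,p1,q1,n):","def plan(p,q,p1,q1,n,g=1):").replace("o={k:float(v) for k,v in zip(('x','y','z','rx','ry','rz'),[*d,*r]) if v}","o={k:float(v)+0.0 for k,v in zip(('x','y','z','rx','ry','rz','grip'),[*d,*r,g])}").replace("out.append(json.dumps(o))","out.append(json.dumps(o).replace(' ',''))")
s=s.replace("return C.inv().apply(np.asarray(p)-ORG)","return (np.asarray(p)-ORG)@C.as_matrix()")
open('h.py','w').write(s)
E
python3 -m crank '[{"x":0.074,"y":-0.073,"z":0,"rx":-0.0021,"ry":0.006,"rz":0.0051,"grip":1},{"x":0.072,"y":-0.075,"z":0,"rx":-0.0021,"ry":0.006,"rz":0.0051,"grip":1},{"x":0.069,"y":-0.077,"z":0.003,"rx":-0.0021,"ry":0.006,"rz":0.0051,"grip":1},{"x":0.066,"y":-0.08,"z":0.005,"rx":-0.0021,"ry":0.006,"rz":0.0051,"grip":1},{"x":0.064,"y":-0.082,"z":0.005,"rx":-0.0021,"ry":0.006,"rz":0.0051,"grip":1},{"x":0.061,"y":-0.083,"z":0.007,"rx":-0.0021,"ry":0.006,"rz":0.0051,"grip":1},{"x":0.058,"y":-0.086,"z":0.008,"rx":-0.0021,"ry":0.006,"rz":0.0051,"grip":1},{"x":0.054,"y":-0.088,"z":0.009,"rx":-0.0021,"ry":0.006,"rz":0.0051,"grip":1},{"x":0.052,"y":-0.09,"z":0.01,"rx":-0.0021,"ry":0.006,"rz":0.0051,"grip":1},{"x":0.048,"y":-0.091,"z":0.011,"rx":-0.0021,"ry":0.006,"rz":0.0051,"grip":1}]'
python3 -m crank '[{"x":0.045,"y":-0.093,"z":0.011,"rx":-0.0021,"ry":0.006,"rz":0.0051,"grip":1},{"x":0.041,"y":-0.094,"z":0.011,"rx":-0.0021,"ry":0.006,"rz":0.0051,"grip":1},{"x":0.038,"y":-0.096,"z":0.012,"rx":-0.0021,"ry":0.006,"rz":0.0051,"grip":1},{"x":0.035,"y":-0.097,"z":0.012,"rx":-0.0021,"ry":0.006,"rz":0.0051,"grip":1},{"x":0.031,"y":-0.099,"z":0.012,"rx":-0.0021,"ry":0.006,"rz":0.0051,"grip":1},{"x":0.027,"y":-0.099,"z":0.011,"rx":-0.0021,"ry":0.006,"rz":0.0051,"grip":1},{"x":0.023,"y":-0.101,"z":0.011,"rx":-0.0021,"ry":0.006,"rz":0.0051,"grip":1},{"x":0.02,"y":-0.101,"z":0.011,"rx":-0.0021,"ry":0.006,"rz":0.0051,"grip":1},{"x":0.017,"y":-0.102,"z":0.01,"rx":-0.0021,"ry":0.006,"rz":0.0051,"grip":1},{"x":0.012,"y":-0.103,"z":0.009,"rx":-0.0021,"ry":0.006,"rz":0.0051,"grip":1}]'
python3 -m crank '[{"x":0,"y":0,"z":0,"rx":0,"ry":0,"rz":0,"grip":1},{"x":0,"y":0,"z":0,"rx":0,"ry":0,"rz":0,"grip":1}]'
cat > look.py <<'E'
from h import *
from cell import capture
import sys,collections
tool(); n=sys.argv[1]
c=capture("wrist"); np.savez('pics/%s.npz'%n,**c); cv2.imwrite('pics/%s.png'%n,c["image"][:,:,::-1])
P=world(c); pc=tocase(P); u,o=uo(pc); m=(c["range_z"]>0)&(abs(pc[...,1]-55)<8)&(u>140)&(u<230)&(o<60)
d=collections.defaultdict(list)
for a,b in zip(u[m],o[m]): d[int(a//2*2)].append(b)
for k in sorted(d): print(k,len(d[k]),np.round(np.percentile(d[k],[5,50,95]),1))
E
python3 look.py w2
python3 - <<'E'
from h import *
p,q=cur(); t=fromcase([-158.5,54,190.4])+zdir(-45)*(22-85); plan(p,q,t,toolrot(-45),1)
E
```

```text
time: 1.15
tool_pos: [379.8, -264.3, 233.1]
ee_rot: [0.978, 0.066, 0.197, 0.021]
contact_force: [1.4, 1.1, 0.9]
width: 85.5
finger_force: 0.0
time: 2.15
tool_pos: [468.3, -3.5, 240.5]
ee_rot: [0.931, -0.081, 0.352, 0.041]
contact_force: [-0.7, -0.5, 0.1]
width: 85.3
finger_force: 0.0
time: 2.35
tool_pos: [467.3, -5.9, 239.7]
ee_rot: [0.932, -0.082, 0.351, 0.04]
contact_force: [-0.3, 1.0, -0.4]
width: 85.5
finger_force: 0.0
case tcp [-209.6   16.8  239.7] tilt -41.4 yc [ 0.028 -0.999  0.018]
140 6 [ 7.6  9.  10.7]
150 23 [28.4 29.5 30.6]
152 28 [29.  29.8 31.1]
154 33 [28.9 30.5 32.4]
156 16 [28.8 30.6 32.8]
164 22 [46.2 47.9 49.1]
166 38 [47.5 48.3 49.2]
168 36 [47.9 48.8 49.9]
170 38 [48.6 49.2 49.9]
172 39 [48.3 49.6 50.5]
174 66 [28.6 49.5 50.8]
176 74 [28.4 49.3 51. ]
178 82 [28.1 29.8 51.7]
180 100 [28.2 48.9 51.5]
182 38 [28.1 28.8 29.8]
184 40 [28.1 28.9 30.3]
186 37 [27.5 29.  31.9]
188 40 [28.  29.4 31.4]
190 44 [28.1 29.9 31.7]
192 46 [27.2 28.8 31. ]
194 44 [27.4 28.7 29.7]
196 68 [24.  25.8 28.6]
198 70 [19.5 22.8 25.4]
200 73 [13.9 17.3 20.7]
202 71 [ 7.8 11.3 14.8]
204 61 [2.5 5.8 8.8]
206 49 [1.2 2.6 4. ]
208 50 [-2.1  0.   1.7]
210 58 [-6.7 -3.4 -1.3]
212 55 [-10.3  -7.5  -4.8]
214 51 [-13.2 -11.   -8.9]
216 56 [-17.5 -14.5 -12.1]
218 50 [-20.6 -18.4 -16.3]
220 48 [-24.4 -21.7 -20. ]
222 50 [-27.5 -25.5 -23. ]
224 46 [-31.6 -28.8 -26.6]
226 51 [-34.9 -32.6 -29.9]
228 44 [-37.9 -36.1 -34.5]
deg/row 4.06 mm/row 38.2
[{"x":0.01,"y":-0.124,"z":0.027,"rx":-0.001,"ry":0.01,"rz":0.0051,"grip":1.0}]
```

View pics/w2.png

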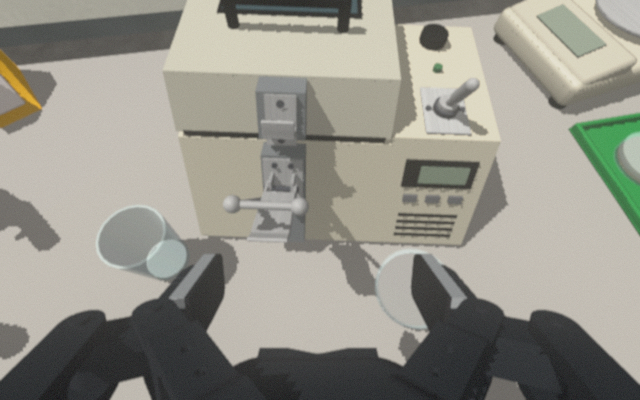

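The wrist view shows the pin heads at (231,204) and (299,207), with the keeper lip behind them near (279,128). Its profile puts the lip top at u≈182, o 45–50 and the back plate at o≈29.

```bash
python3 - <<'E'
from h import *
c=dict(np.load('pics/w2.npz'))
for (u,v) in ((231,204),(299,207)):
    w=c["range_z"][v-3:v+4,u-3:u+4]; d=np.median(w[w>0])+6; show('head',world(c,u,v,d)); print(d)
p,q=cur(); t=fromcase([-158.5,54,190.4])+zdir(-45)*(22-60); plan(p,q,t,toolrot(-45),3)
t2=fromcase([-158.5,54,190.4])+zdir(-45)*22; plan(t,toolrot(-45),t2,toolrot(-45),3)
E
```

```text
head [529.6  44.  191.7] case [-159.    78.6  191.7] uo [149.  125.3]
221.06732
head [519.3  -2.4 191.4] case [-159.4   31.1  191.4] uo [148.6 125.5]
221.26219
deg/row 1.35 mm/row 16.6
[{"x":0.005,"y":-0.041,"z":0.037,"rx":-0.0003,"ry":0.0033,"rz":0.0017,"grip":1.0},{"x":0.004,"y":-0.041,"z":0.036,"rx":-0.0003,"ry":0.0033,"rz":0.0017,"grip":1.0},{"x":0.003,"y":-0.042,"z":0.037,"rx":-0.0003,"ry":0.0033,"rz":0.0017,"grip":1.0}]
deg/row 0.0 mm/row 20.0
[{"x":0.0,"y":0.0,"z":0.067,"rx":0.0,"ry":0.0,"rz":0.0,"grip":1.0},{"x":0.0,"y":0.0,"z":0.066,"rx":0.0,"ry":0.0,"rz":0.0,"grip":1.0},{"x":0.0,"y":0.0,"z":0.067,"rx":0.0,"ry":0.0,"rz":0.0,"grip":1.0}]
```

```bash
python3 -m crank '[{"x":0.005,"y":-0.041,"z":0.037,"rx":-0.0003,"ry":0.0033,"rz":0.0017,"grip":1},{"x":0.004,"y":-0.042,"z":0.036,"rx":-0.0003,"ry":0.0033,"rz":0.0017,"grip":1},{"x":0.003,"y":-0.043,"z":0.037,"rx":-0.0003,"ry":0.0033,"rz":0.0017,"grip":1},{"x":0,"y":0,"z":0,"rx":0,"ry":0,"rz":0,"grip":1}]'
python3 - <<'E'
from h import *
tool();p,q=cur(); t2=fromcase([-158.8,54.6,191])+zdir(-45)*22; plan(p,q,t2,toolrot(-45),3)
E
```

```text
time: 2.8
tool_pos: [477.8, 8.7, 234.7]
ee_rot: [0.93, -0.093, 0.353, 0.047]
contact_force: [-0.5, 0.2, -0.9]
width: 85.2
finger_force: 0.0
case tcp [-202.3   33.3  234.7] tilt -41.7 yc [ 0.004 -1.     0.021]
deg/row 1.17 mm/row 28.8
[{"x":0.006,"y":-0.025,"z":0.092,"rx":0.0007,"ry":0.0031,"rz":0.0009,"grip":1.0},{"x":0.003,"y":-0.024,"z":0.093,"rx":0.0007,"ry":0.0031,"rz":0.0009,"grip":1.0},{"x":0.002,"y":-0.024,"z":0.093,"rx":0.0007,"ry":0.0031,"rz":0.0009,"grip":1.0}]
```

```bash
python3 -m crank '[{"x":0,"y":-0.03,"z":0,"rx":0,"ry":0,"rz":0,"grip":1},{"x":0,"y":-0.03,"z":0,"rx":0,"ry":0,"rz":0,"grip":1},{"x":0,"y":0,"z":0,"rx":0,"ry":0,"rz":0,"grip":1}]'
python3 - <<'E'
from h import *
from cell import readout
tool();print(readout.observe()["joints"].round(3))
E
```

```text
time: 3.1
tool_pos: [481.9, 27.1, 234.9]
ee_rot: [0.93, -0.092, 0.353, 0.046]
contact_force: [-0.1, -0.1, -0.4]
width: 85.5
finger_force: 0.0
case tcp [-202.2   52.1  234.9] tilt -41.8 yc [ 0.005 -1.     0.021]
[ 1.199 -0.282 -1.381  2.404  0.345  0.141 -2.364]
```

```bash
python3 - <<'E'
from h import *
p,q=cur(); t=fromcase([-158.8,54.6,191])+zdir(-28)*(-45); plan(p,q,t,toolrot(-28),4)
t2=fromcase([-158.8,54.6,191])+zdir(-28)*22; plan(t,toolrot(-28),t2,toolrot(-28),3)
E
```

```text
deg/row 3.45 mm/row 5.7
[{"x":0.012,"y":-0.002,"z":0.015,"rx":0.0006,"ry":-0.0095,"rz":0.0006,"grip":1.0},{"x":0.012,"y":-0.002,"z":0.014,"rx":0.0006,"ry":-0.0095,"rz":0.0006,"grip":1.0},{"x":0.013,"y":-0.002,"z":0.013,"rx":0.0006,"ry":-0.0095,"rz":0.0006,"grip":1.0},{"x":0.014,"y":-0.002,"z":0.013,"rx":0.0006,"ry":-0.0095,"rz":0.0006,"grip":1.0}]
deg/row 0.0 mm/row 22.3
[{"x":0.0,"y":0.0,"z":0.074,"rx":0.0,"ry":0.0,"rz":0.0,"grip":1.0},{"x":0.0,"y":0.0,"z":0.075,"rx":0.0,"ry":0.0,"rz":0.0,"grip":1.0},{"x":0.0,"y":0.0,"z":0.074,"rx":0.0,"ry":0.0,"rz":0.0,"grip":1.0}]
```

```bash
python3 -m crank '[{"x":0.012,"y":-0.002,"z":0.015,"rx":0.0006,"ry":-0.0095,"rz":0.0006,"grip":1},{"x":0.012,"y":-0.002,"z":0.014,"rx":0.0006,"ry":-0.0095,"rz":0.0006,"grip":1},{"x":0.013,"y":-0.002,"z":0.013,"rx":0.0006,"ry":-0.0095,"rz":0.0006,"grip":1},{"x":0.014,"y":-0.002,"z":0.013,"rx":0.0006,"ry":-0.0095,"rz":0.0006,"grip":1},{"x":0,"y":0,"z":0,"rx":0,"ry":0,"rz":0,"grip":1}]'
python3 - <<'E'
from h import *
from cell import readout
tool();print(readout.observe()["joints"].round(3))
p,q=cur()
t2=fromcase([-158.8,54.6,191])+zdir(-28)*22; plan(p,q,t2,toolrot(-28),4)
E
```

```text
time: 3.6
tool_pos: [504.4, 24.1, 229.1]
ee_rot: [0.966, -0.103, 0.238, 0.022]
contact_force: [0.3, 0.2, -0.9]
width: 85.5
finger_force: 0.0
case tcp [-179.6   53.9  229.1] tilt -27.6 yc [-0.    -1.    -0.007]
[ 1.091  0.152 -1.433  2.195  0.706  0.603 -2.617]
deg/row 0.13 mm/row 16.4
[{"x":0.001,"y":0.0,"z":0.054,"rx":-0.0002,"ry":0.0003,"rz":-0.0001,"grip":1.0},{"x":0.0,"y":-0.001,"z":0.055,"rx":-0.0002,"ry":0.0003,"rz":-0.0001,"grip":1.0},{"x":0.001,"y":0.0,"z":0.054,"rx":-0.0002,"ry":0.0003,"rz":-0.0001,"grip":1.0},{"x":0.0,"y":0.0,"z":0.055,"rx":-0.0002,"ry":0.0003,"rz":-0.0001,"grip":1.0}]
```

```bash
python3 -m crank '[{"x":0.001,"y":0,"z":0.054,"rx":0,"ry":0,"rz":0,"grip":1},{"x":0,"y":-0.001,"z":0.055,"rx":0,"ry":0,"rz":0,"grip":1},{"x":0.001,"y":0,"z":0.054,"rx":0,"ry":0,"rz":0,"grip":1},{"x":0,"y":0,"z":0.055,"rx":0,"ry":0,"rz":0,"grip":1},{"x":0,"y":0,"z":0,"rx":0,"ry":0,"rz":0,"grip":1}]'
python3 -m crank '[{"x":0,"y":0,"z":0,"rx":0,"ry":0,"rz":0,"grip":0.38},{"x":0,"y":0,"z":0,"rx":0,"ry":0,"rz":0,"grip":0.38},{"x":0,"y":0,"z":0,"rx":0,"ry":0,"rz":0,"grip":0.38},{"x":0,"y":0,"z":0,"rx":0,"ry":0,"rz":0,"grip":0.38}]'
python3 - <<'E'
from h import *
from cell import capture
tool()
c=capture("wrist"); np.savez('pics/w3.npz',**c); cv2.imwrite('pics/w3.png',c["image"][:,:,::-1])
E
```

```text
time: 4.1
tool_pos: [531.1, 18.6, 174.0]
ee_rot: [0.965, -0.101, 0.239, 0.026]
contact_force: [-1.0, 1.0, 0.4]
width: 85.8
finger_force: 0.0
time: 4.5
tool_pos: [532.9, 17.8, 176.1]
ee_rot: [0.965, -0.103, 0.241, 0.026]
contact_force: [-2.2, -0.2, 2.4]
width: 58.6
finger_force: 5.0
case tcp [-150.4   53.7  176.1] tilt -28.1 yc [-0.002 -1.    -0.   ]
```

View pics/w3.png

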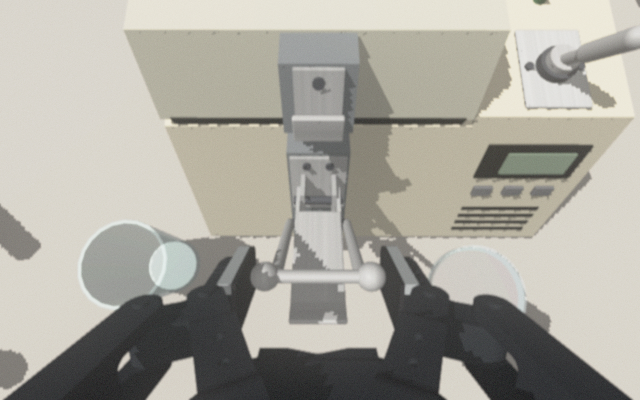

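The pads now touch the heads, at about (263,277) and (372,276), with only 5 N. The force follows the commanded opening, so I'll tighten toward 30–40 N.

```bash
python3 -m crank '[{"x":0,"y":0,"z":0,"rx":0,"ry":0,"rz":0,"grip":0.36},{"x":0,"y":0,"z":0,"rx":0,"ry":0,"rz":0,"grip":0.36},{"x":0,"y":0,"z":0,"rx":0,"ry":0,"rz":0,"grip":0.36}]'
python3 -m crank '[{"x":0,"y":0,"z":0,"rx":0,"ry":0,"rz":0,"grip":0.33},{"x":0,"y":0,"z":0,"rx":0,"ry":0,"rz":0,"grip":0.33},{"x":0,"y":0,"z":0,"rx":0,"ry":0,"rz":0,"grip":0.33}]'
```

```text
time: 4.85
tool_pos: [532.6, 17.9, 175.3]
ee_rot: [0.965, -0.102, 0.24, 0.026]
contact_force: [-1.6, -1.4, 2.5]
width: 58.3
finger_force: 13.2
time: 5.15
tool_pos: [532.6, 18.0, 175.3]
ee_rot: [0.965, -0.102, 0.24, 0.026]
contact_force: [-2.4, -2.9, 1.8]
width: 57.3
finger_force: 29.2
```

```bash
cat >> h.py <<'E'
def pinpos(u,o): return F+u*S+o*O+np.array([0,54.6,0])
def tcp(u,o,tilt,off=17.6): return fromcase(pinpos(u,o))+zdir(tilt)*off
def pin(off=17.6):
    p,q=cur(); c=tocase(p-off*q.apply([0,0,1])); print('pin case',c.round(1),'uo',np.round(uo(c),1)); tool()
def path(wps,g,off=17.6): # wps (u,o,tilt)
    import json
    p,q=cur(); out=[]
    for u,o,t in wps:
        tg=tcp(u,o,t,off); qt=toolrot(t)
        d=np.round(q.inv().apply(tg-p)/300,3); r=np.round((q.inv()*qt).as_rotvec()/2/np.pi,4)
        p=p+q.apply(d*300); q=q*R.from_rotvec(r*2*np.pi)
        out.append(json.dumps({k:float(v)+0.0 for k,v in zip(('x','y','z','rx','ry','rz','grip'),[*d,*r,g])}).replace(' ',''))
    for i in range(0,len(out),10): print('['+','.join(out[i:i+10])+']')
E
python3 - <<'E'
from h import *
pin()
th=np.linspace(2.0,3.08,13)[1:];d=np.linspace(90.5,82,13)[1:];t=np.linspace(-28,12,13)[1:]
path([(111-dd*np.cos(a),42+dd*np.sin(a),tt) for a,dd,tt in zip(th,d,t)],0.32)
E
```

```text
pin case [-158.9   53.9  190.8] uo [148.3 124.8]
case tcp [-150.7   53.9  175.3] tilt -28.0 yc [-0.001 -1.     0.001]
[{"x":0.026,"y":-0.002,"z":0.001,"rx":0.0002,"ry":-0.0092,"rz":0.0,"grip":0.32},{"x":0.023,"y":0.0,"z":0.001,"rx":0.0,"ry":-0.0092,"rz":0.0,"grip":0.32},{"x":0.023,"y":0.0,"z":0.001,"rx":0.0,"ry":-0.0093,"rz":0.0,"grip":0.32},{"x":0.023,"y":0.0,"z":0.003,"rx":0.0,"ry":-0.0093,"rz":0.0,"grip":0.32},{"x":0.023,"y":0.0,"z":0.003,"rx":0.0,"ry":-0.0092,"rz":0.0,"grip":0.32},{"x":0.022,"y":0.0,"z":0.004,"rx":0.0,"ry":-0.0093,"rz":0.0,"grip":0.32},{"x":0.022,"y":0.0,"z":0.005,"rx":0.0,"ry":-0.0092,"rz":0.0,"grip":0.32},{"x":0.022,"y":0.0,"z":0.006,"rx":0.0,"ry":-0.0093,"rz":0.0,"grip":0.32},{"x":0.021,"y":0.0,"z":0.007,"rx":0.0,"ry":-0.0093,"rz":0.0,"grip":0.32},{"x":0.021,"y":0.0,"z":0.007,"rx":0.0,"ry":-0.0092,"rz":0.0,"grip":0.32}]
[{"x":0.02,"y":0.0,"z":0.008,"rx":0.0,"ry":-0.0093,"rz":0.0,"grip":0.32},{"x":0.02,"y":0.0,"z":0.008,"rx":0.0,"ry":-0.0092,"rz":0.0,"grip":0.32}]
```

```bash
python3 -m crank '[{"x":0.026,"y":0,"z":0.001,"rx":0,"ry":-0.0092,"rz":0,"grip":0.32},{"x":0.023,"y":0,"z":0.001,"rx":0,"ry":-0.0092,"rz":0,"grip":0.32},{"x":0.023,"y":0,"z":0.001,"rx":0,"ry":-0.0093,"rz":0,"grip":0.32},{"x":0.023,"y":0,"z":0.003,"rx":0,"ry":-0.0093,"rz":0,"grip":0.32},{"x":0.023,"y":0,"z":0.003,"rx":0,"ry":-0.0092,"rz":0,"grip":0.32},{"x":0,"y":0,"z":0,"rx":0,"ry":0,"rz":0,"grip":0.32}]'
python3 - <<'E'
from h import *
pin()
th=np.linspace(2.0,3.08,13)[6:];d=np.linspace(90.5,82,13)[6:];t=np.linspace(-28,12,13)[6:]
path([(111-dd*np.cos(a),42+dd*np.sin(a),tt) for a,dd,tt in zip(th,d,t)],0.32)
E
```

```text
time: 5.75
tool_pos: [567.0, 10.3, 185.2]
ee_rot: [0.99, -0.106, 0.098, 0.01]
contact_force: [-2.4, -4.2, 1.7]
width: 57.0
finger_force: 35.6
pin case [-118.8   53.5  202.5] uo [178.4  95.9]
case tcp [-115.4   53.5  185.2] tilt -11.3 yc [-0.002 -1.    -0.001]
[{"x":0.017,"y":-0.004,"z":0.002,"rx":-0.0001,"ry":-0.009,"rz":-0.0004,"grip":0.32},{"x":0.022,"y":0.0,"z":0.005,"rx":0.0,"ry":-0.0093,"rz":0.0,"grip":0.32},{"x":0.022,"y":0.0,"z":0.006,"rx":0.0,"ry":-0.0093,"rz":0.0,"grip":0.32},{"x":0.021,"y":0.0,"z":0.006,"rx":0.0001,"ry":-0.0092,"rz":0.0,"grip":0.32},{"x":0.021,"y":0.0,"z":0.007,"rx":0.0,"ry":-0.0093,"rz":0.0,"grip":0.32},{"x":0.02,"y":0.0,"z":0.008,"rx":0.0,"ry":-0.0092,"rz":0.0,"grip":0.32},{"x":0.02,"y":0.0,"z":0.009,"rx":0.0,"ry":-0.0093,"rz":0.0,"grip":0.32}]
```

```bash
python3 -m crank '[{"x":0.017,"y":-0.002,"z":0.002,"rx":0,"ry":-0.009,"rz":0,"grip":0.32},{"x":0.022,"y":0,"z":0.005,"rx":0,"ry":-0.0093,"rz":0,"grip":0.32},{"x":0.022,"y":0,"z":0.006,"rx":0,"ry":-0.0093,"rz":0,"grip":0.32},{"x":0.021,"y":0,"z":0.006,"rx":0,"ry":-0.0092,"rz":0,"grip":0.32},{"x":0.021,"y":0,"z":0.007,"rx":0,"ry":-0.0093,"rz":0,"grip":0.32},{"x":0,"y":0,"z":0,"rx":0,"ry":0,"rz":0,"grip":0.32}]'
python3 - <<'E'
from h import *
from cell import capture
pin()
path([(193,50,9),(193,44,10),(192,39,10)],0.32)
c=capture("wrist"); np.savez('pics/w4.npz',**c); cv2.imwrite('pics/w4.png',c["image"][:,:,::-1])
E
```

```text
time: 6.35
tool_pos: [596.9, 4.0, 178.9]
ee_rot: [0.993, -0.106, -0.046, -0.004]
contact_force: [-1.7, -5.8, -0.5]
width: 57.2
finger_force: 35.0
pin case [-83.2  53.6 196.4] uo [191.  62.]
case tcp [-84.9  53.5 178.9] tilt 5.3 yc [-0.002 -1.     0.002]
[{"x":0.035,"y":-0.004,"z":0.011,"rx":0.0003,"ry":-0.0103,"rz":-0.0004,"grip":0.32},{"x":0.018,"y":0.0,"z":0.007,"rx":0.0,"ry":-0.0028,"rz":0.0,"grip":0.32},{"x":0.015,"y":0.0,"z":0.009,"rx":0.0,"ry":0.0,"rz":0.0,"grip":0.32}]
```

View pics/w4.png

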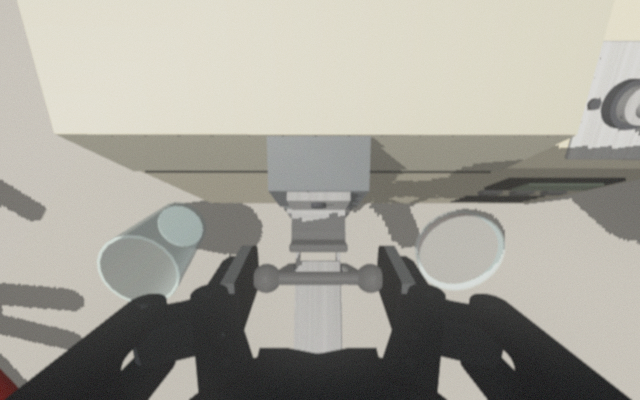

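The pin is held at row 277. The keeper lip is at (319,247), and behind it is the open trough, rows 205–240. I'll check their relative position by depth.

```bash
python3 - <<'E'
from h import *
c=dict(np.load('pics/w4.npz'))
for v in list(range(190,262,4))+[277]:
    w=c["range_z"][v,314:325]; w=w[w>0]
    if len(w): d=np.median(w); print(v,np.round(uo(tocase(world(c,319,v,d))),1),d.round(1))
for u in (266,371):
    w=c["range_z"][275:282,u-3:u+4];print(u,np.round(tocase(world(c,u,278,np.median(w)+6.)),1),np.round(uo(tocase(world(c,u,278,np.median(w)+6.))),1))
E
```

```text
190 [198.6  24.1] 137.8
194 [196.8  25.5] 139.4
198 [197.2  27.4] 138.7
202 [193.3  28.6] 142.4
206 [193.   30.3] 142.4
210 [169.4  29.1] 165.9
214 [168.6  31.1] 166.4
218 [168.2  33.2] 166.5
222 [169.4  35.4] 165.0
226 [168.7  37.5] 165.3
230 [168.9  39.6] 164.8
234 [168.9  41.6] 164.5
238 [169.   43.7] 164.1
242 [175.2  45.9] 157.6
246 [181.9  48. ] 150.7
250 [181.6  49.9] 150.7
254 [-31.5  54. ] 360.7
258 [-34.1  58.5] 362.6
277 [189.3  61.8] 141.2
266 [-85.6  77.5 193. ] [186.8  62.4]
371 [-85.9  29.8 192.7] [186.5  62.5]
```

```bash
python3 - <<'E'
from h import *
pin(13.1)
path([(192,60,5),(192.5,55,6),(192.5,49,7)],0.32,13.1)
E
```

```text
pin case [-84.3  53.7 192.4] uo [187.   60.9]
case tcp [-85.5  53.7 179.4] tilt 5.2 yc [-0.001 -1.     0.003]
[{"x":0.01,"y":-0.003,"z":-0.014,"rx":0.0004,"ry":0.0005,"rz":-0.0002,"grip":0.32},{"x":0.015,"y":0.0,"z":0.006,"rx":0.0,"ry":-0.0028,"rz":0.0,"grip":0.32},{"x":0.018,"y":0.0,"z":0.008,"rx":0.0,"ry":-0.0028,"rz":0.0,"grip":0.32}]
```

```bash
python3 -m crank '[{"x":0.01,"y":0,"z":-0.014,"rx":0,"ry":0,"rz":0,"grip":0.32},{"x":0.015,"y":0,"z":0.006,"rx":0,"ry":-0.0028,"rz":0,"grip":0.32},{"x":0.018,"y":0,"z":0.008,"rx":0,"ry":-0.0028,"rz":0,"grip":0.32},{"x":0,"y":0,"z":0,"rx":0,"ry":0,"rz":0,"grip":0.32}]'
cat > rel.py <<'E'
from h import *
from cell import capture
import sys
pin(13.1); n=sys.argv[1]
c=capture("wrist"); np.savez('pics/%s.npz'%n,**c); cv2.imwrite('pics/%s.png'%n,c["image"][:,:,::-1])
P=world(c); pc=tocase(P); u,o=uo(pc)
for col in (266,319,371):
    print(col,[(v,round(float(u[v,col]),1),round(float(o[v,col]),1)) for v in range(200,292,6 if col==319 else 10)])
E
python3 rel.py w5
```

```text
time: 6.8
tool_pos: [608.4, 1.9, 178.6]
ee_rot: [0.992, -0.105, -0.062, -0.005]
contact_force: [-3.8, -5.2, -1.4]
width: 56.8
finger_force: 34.9
pin case [-71.6  53.9 191.6] uo [192.6  49.5]
case tcp [-73.2  53.9 178.6] tilt 7.2 yc [-0.001 -1.     0.003]
266 [(200, 79.0, 1.8), (210, -1.1, 2.5), (220, -8.1, 12.9), (230, -13.4, 23.6), (240, -19.3, 34.6), (250, -25.5, 46.0), (260, -33.7, 57.7), (270, 195.8, 47.9), (280, 197.9, 52.0), (290, 196.3, 56.5)]
319 [(200, 201.9, 17.3), (206, 200.4, 19.8), (212, 199.8, 22.4), (218, 197.0, 24.9), (224, 196.9, 27.6), (230, 192.8, 30.1), (236, 168.9, 32.6), (242, 169.4, 35.8), (248, 169.0, 38.9), (254, 168.9, 42.1), (260, 171.3, 45.1), (266, 182.1, 47.3), (272, 181.5, 50.2), (278, 194.9, 51.5), (284, 193.5, 54.3), (290, 129.6, 66.7)]
371 [(200, 78.8, 1.8), (210, -1.6, 2.5), (220, -6.4, 13.1), (230, -13.4, 23.7), (240, -20.2, 34.8), (250, -26.3, 46.1), (260, -32.9, 57.8), (270, 195.8, 48.0), (280, 197.6, 52.1), (290, 194.9, 56.8)]
```

```bash
python3 - <<'E'
from h import *
path([(193,43,8),(193,37,9),(186,37,10),(180,37,11),(175,37,12),(172,37,12)],0.32,13.1)
E
```

```text
[{"x":0.021,"y":-0.002,"z":0.008,"rx":0.0004,"ry":-0.0024,"rz":-0.0002,"grip":0.32},{"x":0.018,"y":0.0,"z":0.008,"rx":0.0,"ry":-0.0027,"rz":0.0,"grip":0.32},{"x":-0.009,"y":0.0,"z":0.021,"rx":0.0,"ry":-0.0028,"rz":0.0,"grip":0.32},{"x":-0.008,"y":0.0,"z":0.019,"rx":0.0,"ry":-0.0028,"rz":0.0,"grip":0.32},{"x":-0.006,"y":0.0,"z":0.016,"rx":0.0,"ry":-0.0028,"rz":0.0,"grip":0.32},{"x":-0.003,"y":0.0,"z":0.009,"rx":0.0,"ry":0.0,"rz":0.0,"grip":0.32}]
```

```bash
python3 -m crank '[{"x":0.021,"y":0,"z":0.008,"rx":0,"ry":-0.0024,"rz":0,"grip":0.32},{"x":0.018,"y":0,"z":0.008,"rx":0,"ry":-0.0027,"rz":0,"grip":0.32},{"x":0,"y":0,"z":0,"rx":0,"ry":0,"rz":0,"grip":0.32}]'
python3 rel.py w6
```

```text
time: 7.15
tool_pos: [619.1, -0.6, 172.4]
ee_rot: [0.991, -0.105, -0.078, -0.007]
contact_force: [-3.6, -6.7, -0.9]
width: 56.8
finger_force: 35.0
pin case [-60.1  53.8 185.3] uo [192.9  36.5]
case tcp [-62.2  53.7 172.4] tilt 9.0 yc [-0.001 -1.     0.003]
266 [(200, 187.8, 2.7), (210, 92.1, 1.6), (220, -4.4, 6.4), (230, -10.3, 17.2), (240, -17.4, 28.3), (250, -23.8, 39.8), (260, -30.5, 51.6), (270, 191.9, 35.3), (280, 197.1, 39.0), (290, 198.3, 43.1)]
319 [(200, 204.1, 4.3), (206, 204.8, 6.9), (212, 204.1, 9.4), (218, 202.1, 11.9), (224, 201.9, 14.5), (230, 201.1, 17.1), (236, 200.0, 19.7), (242, 199.4, 22.3), (248, 196.5, 25.1), (254, 195.7, 27.8), (260, 168.8, 33.0), (266, 168.6, 36.1), (272, 168.6, 39.3), (278, 192.8, 38.8), (284, 194.2, 41.2), (290, 193.3, 44.0)]
371 [(200, 187.2, 2.7), (210, 95.4, 1.8), (220, -4.1, 6.5), (230, -10.9, 17.3), (240, -16.9, 28.4), (250, -22.7, 39.8), (260, -30.8, 51.8), (270, 190.6, 35.5), (280, 197.2, 39.0), (290, 198.9, 43.0)]
```

```bash
python3 -m crank '[{"x":0.002,"y":0,"z":0.024,"rx":0,"ry":-0.0014,"rz":0,"grip":0.32},{"x":-0.009,"y":0,"z":0.021,"rx":0,"ry":-0.0028,"rz":0,"grip":0.32},{"x":-0.006,"y":0,"z":0.016,"rx":0,"ry":-0.0028,"rz":0,"grip":0.32},{"x":0,"y":0,"z":0,"rx":0,"ry":0,"rz":0,"grip":0.32}]'
python3 rel.py w7
```

```text
time: 7.6
tool_pos: [612.9, 0.9, 155.8]
ee_rot: [0.99, -0.105, -0.099, -0.009]
contact_force: [-3.2, -6.4, 0.8]
width: 56.8
finger_force: 35.2
pin case [-66.   53.9 168.6] uo [175.5  33.2]
case tcp [-68.6  53.8 155.8] tilt 11.4 yc [-0.001 -1.     0.002]
266 [(200, 207.3, 1.7), (210, 205.7, 5.2), (220, 203.6, 8.9), (230, 201.6, 12.6), (240, 201.9, 16.4), (250, 200.7, 20.2), (260, 198.5, 24.2), (270, -40.2, 67.9), (280, 179.4, 35.6), (290, 181.2, 39.6)]
319 [(200, 207.2, 1.7), (206, 205.8, 3.8), (212, 204.8, 6.0), (218, 204.1, 8.1), (224, 203.6, 10.4), (230, 202.9, 12.6), (236, 201.9, 14.9), (242, 201.2, 17.2), (248, 200.8, 19.5), (254, 198.8, 21.9), (260, 198.5, 24.3), (266, 197.1, 26.7), (272, 193.6, 29.7), (278, 169.3, 36.7), (284, 177.5, 37.8), (290, 177.2, 40.5)]
371 [(200, 207.7, 1.7), (210, 205.1, 5.2), (220, 203.6, 8.9), (230, 202.6, 12.6), (240, 200.6, 16.5), (250, 199.3, 20.4), (260, 198.9, 24.2), (270, -40.3, 68.1), (280, 179.6, 35.6), (290, 181.2, 39.6)]
```

```bash
python3 -m crank '[{"x":-0.003,"y":0,"z":0.009,"rx":0,"ry":0,"rz":0,"grip":0.32},{"x":0,"y":0,"z":0,"rx":0,"ry":0,"rz":0,"grip":0.32},{"x":0,"y":0,"z":0,"rx":0,"ry":0,"rz":0,"grip":0.7},{"x":0,"y":0,"z":0,"rx":0,"ry":0,"rz":0,"grip":0.7},{"x":0,"y":0,"z":0,"rx":0,"ry":0,"rz":0,"grip":0.7}]'
python3 rel.py w8
python3 -m crank '[{"x":0,"y":0,"z":-0.05,"rx":0,"ry":0,"rz":0,"grip":0.7},{"x":0,"y":0,"z":-0.1,"rx":0,"ry":0,"rz":0,"grip":0.7},{"x":0,"y":0,"z":-0.1,"rx":0,"ry":0,"rz":0,"grip":0.7},{"x":-0.1,"y":0,"z":0,"rx":0,"ry":0,"rz":0,"grip":-1},{"x":-0.1,"y":0,"z":0,"rx":0,"ry":0,"rz":0,"grip":-1},{"x":-0.1,"y":0,"z":0,"rx":0,"ry":0.02,"rz":0,"grip":-1},{"x":0,"y":0,"z":0,"rx":0,"ry":0.02,"rz":0,"grip":-1},{"x":0,"y":0,"z":0,"rx":0,"ry":0,"rz":0,"grip":-1}]'
python3 - <<'E'
from h import *
from cell import capture
tool()
for n in("wrist","scene"):
    c=capture(n); np.savez('pics/%s9.npz'%n,**c)
    im=c["image"][:,:,::-1]
    if n=="scene": im=im[150:310,190:400]
    cv2.imwrite('pics/%s9.png'%n,cv2.resize(im,(520,380),interpolation=cv2.INTER_CUBIC))
cv2.imwrite('pics/b9.png',np.vstack([cv2.imread('pics/wrist9.png')[:,:],cv2.imread('pics/scene9.png')])[:, :] if 0 else cv2.resize(np.hstack([cv2.imread('pics/wrist9.png'),cv2.imread('pics/scene9.png')]),(800,300)))
E
```

```text
time: 8.15
tool_pos: [611.6, 3.4, 153.8]
ee_rot: [0.99, -0.104, -0.099, -0.011]
contact_force: [0.1, -0.0, 0.6]
width: 72.9
finger_force: 0.0
pin case [-67.8  56.  166.6] uo [172.9  33.7]
case tcp [-70.4  56.  153.8] tilt 11.5 yc [ 0.001 -1.    -0.001]
266 [(200, 207.1, 2.4), (210, 204.4, 5.8), (220, 203.6, 9.4), (230, 202.6, 13.1), (240, 200.5, 16.8), (250, 199.7, 20.6), (260, -33.1, 56.5), (270, 173.5, 32.4), (280, 176.3, 36.3), (290, 177.3, 40.5)]
319 [(200, 206.0, 2.3), (206, 205.2, 4.4), (212, 204.4, 6.5), (218, 204.2, 8.6), (224, 203.3, 10.8), (230, 203.0, 13.0), (236, 200.6, 15.3), (242, 202.1, 17.4), (248, 200.3, 19.8), (254, 198.4, 22.2), (260, 197.3, 24.6), (266, 196.5, 27.0), (272, 192.5, 29.9), (278, 173.6, 35.9), (284, 175.1, 38.3), (290, 168.9, 42.4)]
371 [(200, 207.3, 2.3), (210, 204.8, 5.7), (220, 204.4, 9.3), (230, 202.1, 13.0), (240, 201.4, 16.7), (250, 199.8, 20.5), (260, 198.3, 24.4), (270, 173.1, 32.4), (280, 177.4, 36.0), (290, 177.4, 40.4)]
time: 9.0
tool_pos: [537.5, 19.2, 246.4]
ee_rot: [0.994, -0.103, 0.027, 0.005]
contact_force: [-0.3, -0.7, 0.4]
width: 0.8
finger_force: 0.0
case tcp [-146.1   56.1  246.4] tilt -3.1 yc [ 0.004 -1.     0.004]
```

View pics/b9.png

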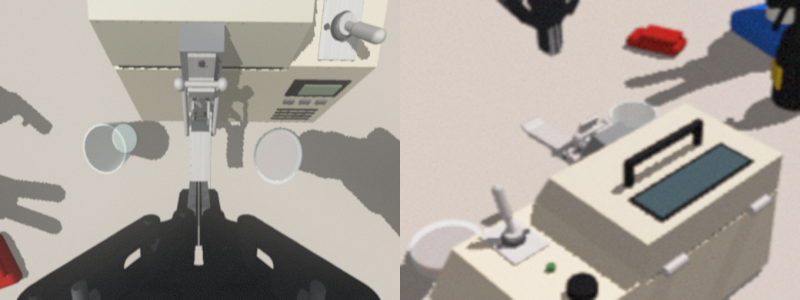

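The loop's pin is seated behind the keeper lip: pin centre at u≈172, which is the floor at 169 plus 3 mm. The lever now points toward the robot along wrist column 320, rows 160–240. I'll measure its angle by depth.

```bash
python3 - <<'E'
from h import *
c=dict(np.load('pics/wrist9.npz')); pc=tocase(world(c)); u,o=uo(pc)
for v in range(140,260,8): print(v,pc[v,320].round(1),u[v,320].round(1),o[v,320].round(1))
E
```

```text
140 [-92.3  54.3 110.6] 112.1 26.9
148 [-99.9  54.1  96.8] 96.4 26.7
156 [-105.3   54.3  120.9] 114.5 43.4
164 [-118.7   53.6   58.9] 54.1 24.0
172 [-129.9   53.2   37.8] 30.3 23.1
180 [-125.5   54.2  123.9] 107.1 62.4
188 [-132.6   54.2  123.2] 102.9 68.2
196 [-139.7   54.1  122.8] 99.0 74.1
204 [-147.3   54.   121. ] 93.6 79.8
212 [-154.4   54.   121.5] 90.5 86.2
220 [-161.6   54.   122.2] 87.5 92.8
228 [-168.9   53.9  122.4] 84.0 99.2
236 [-176.6   53.8  121.9] 79.7 105.6
244 [-134.8   55.6  254.6] 215.6 135.8
252 [-136.1   55.7  261.1] 220.6 140.2
```

```bash
cat >> h.py <<'E'
def press_pose(a,n=5.0):
    H=np.array([111,42.]);d=np.array([-np.cos(a),np.sin(a)]);m=np.array([np.sin(a),np.cos(a)])
    t=-min(np.degrees(1.05-a),26) if a<1.05 else 0
    r=70 if a>=.6 else 59
    p=H+r*d+n*m; w=fromcase(F+p[0]*S+p[1]*O+np.array([0,55,0])); Q=toolrot(t)
    return (w if a>=.6 else w-11*Q.apply([1,0,0])),Q
def goseq(poses,g):
    import json
    p,q=cur(); out=[]
    for tg,qt in poses:
        d=np.round(q.inv().apply(tg-p)/300,3); r=np.round((q.inv()*qt).as_rotvec()/2/np.pi,4)
        p=p+q.apply(d*300); q=q*R.from_rotvec(r*2*np.pi)
        out.append(json.dumps({k:float(v)+0.0 for k,v in zip(('x','y','z','rx','ry','rz','grip'),[*d,*r,g])}).replace(' ',''))
    for i in range(0,len(out),10): print('['+','.join(out[i:i+10])+']')
E
python3 - <<'E'
from h import *
t,Q=press_pose(1.05); up=np.array([0,0,1])
goseq([(t+80*up,Q),(t+40*up,Q),(t+12*up,Q)]+[press_pose(a,4) for a in (1.05,.95,.85,.75,.65)],-1)
E
```

```text
[{"x":-0.117,"y":-0.002,"z":0.141,"rx":0.0003,"ry":-0.008,"rz":-0.0001,"grip":-1.0},{"x":0.0,"y":0.0,"z":0.133,"rx":0.0,"ry":0.0,"rz":0.0,"grip":-1.0},{"x":0.0,"y":0.0,"z":0.093,"rx":0.0,"ry":0.0,"rz":0.0,"grip":-1.0},{"x":0.0,"y":0.0,"z":0.044,"rx":0.0,"ry":0.0,"rz":0.0,"grip":-1.0},{"x":0.0,"y":0.0,"z":0.023,"rx":0.0,"ry":0.0159,"rz":0.0,"grip":-1.0},{"x":0.0,"y":0.0,"z":0.023,"rx":0.0,"ry":0.0159,"rz":0.0,"grip":-1.0},{"x":0.0,"y":0.0,"z":0.024,"rx":0.0,"ry":0.0159,"rz":0.0,"grip":-1.0},{"x":-0.001,"y":0.0,"z":0.023,"rx":0.0,"ry":0.0159,"rz":0.0,"grip":-1.0}]
```

```bash
python3 -m crank '[{"x":-0.06,"y":-0.001,"z":0.07,"rx":0,"ry":-0.004,"rz":0,"grip":-1},{"x":-0.057,"y":-0.001,"z":0.071,"rx":0,"ry":-0.004,"rz":0,"grip":-1},{"x":0,"y":0,"z":0.133,"rx":0,"ry":0,"rz":0,"grip":-1},{"x":0,"y":0,"z":0.093,"rx":0,"ry":0,"rz":0,"grip":-1},{"x":0,"y":0,"z":0,"rx":0,"ry":0,"rz":0,"grip":-1}]'
python3 - <<'E'
from h import *
tool();goseq([press_pose(a,4) for a in (1.05,.95,.85,.75,.65)],-1)
E
```

```text
time: 9.6
tool_pos: [506.3, 24.5, 130.2]
ee_rot: [0.994, -0.106, -0.004, -0.0]
contact_force: [0.1, -1.0, 0.2]
width: 0.1
finger_force: 0.0
case tcp [-177.7   54.7  130.2] tilt 0.5 yc [-0.001 -1.     0.001]
[{"x":0.006,"y":-0.001,"z":0.029,"rx":0.0001,"ry":0.0014,"rz":-0.0002,"grip":-1.0},{"x":0.0,"y":0.0,"z":0.024,"rx":0.0,"ry":0.0159,"rz":0.0,"grip":-1.0},{"x":0.0,"y":0.0,"z":0.023,"rx":0.0,"ry":0.0159,"rz":0.0,"grip":-1.0},{"x":0.0,"y":0.0,"z":0.024,"rx":0.0,"ry":0.0159,"rz":0.0,"grip":-1.0},{"x":0.0,"y":0.0,"z":0.023,"rx":0.0,"ry":0.0159,"rz":0.0,"grip":-1.0}]
```

```bash
python3 -m crank '[{"x":0.006,"y":0,"z":0.029,"rx":0,"ry":0.0014,"rz":0,"grip":-1},{"x":0,"y":0,"z":0.024,"rx":0,"ry":0.0159,"rz":0,"grip":-1},{"x":0,"y":0,"z":0.023,"rx":0,"ry":0.0159,"rz":0,"grip":-1},{"x":0,"y":0,"z":0,"rx":0,"ry":0,"rz":0,"grip":-1}]'
python3 -m crank '[{"x":0,"y":0,"z":0.024,"rx":0,"ry":0.0159,"rz":0,"grip":-1},{"x":0,"y":0,"z":0.023,"rx":0,"ry":0.0159,"rz":0,"grip":-1},{"x":0,"y":0,"z":0,"rx":0,"ry":0,"rz":0,"grip":-1}]'
python3 - <<'E'
from h import *
tool();goseq([press_pose(a,4) for a in (.58,.5,.42,.34,.26,.18,.1,0.04)],-1)
E
```

```text
time: 10.0
tool_pos: [509.0, 25.1, 111.4]
ee_rot: [0.989, -0.103, 0.104, 0.012]
contact_force: [-0.4, 0.0, 0.4]
width: -0.3
finger_force: 0.3
time: 10.3
tool_pos: [510.3, 23.6, 93.8]
ee_rot: [0.982, -0.1, 0.161, 0.026]
contact_force: [-0.4, -0.2, 2.3]
width: -0.2
finger_force: 0.6
case tcp [-173.7   54.7   93.8] tilt -18.7 yc [ 0.004 -1.     0.019]
[{"x":0.006,"y":-0.001,"z":0.018,"rx":0.0025,"ry":0.0203,"rz":0.0018,"grip":-1.0},{"x":0.0,"y":0.0,"z":0.016,"rx":0.0,"ry":0.0,"rz":0.0,"grip":-1.0},{"x":0.001,"y":0.0,"z":0.015,"rx":0.0,"ry":0.0,"rz":0.0,"grip":-1.0},{"x":0.002,"y":0.0,"z":0.016,"rx":0.0,"ry":0.0,"rz":0.0,"grip":-1.0},{"x":0.004,"y":0.0,"z":0.015,"rx":0.0,"ry":0.0,"rz":0.0,"grip":-1.0},{"x":0.004,"y":0.0,"z":0.015,"rx":0.0,"ry":0.0,"rz":0.0,"grip":-1.0},{"x":0.006,"y":0.0,"z":0.015,"rx":0.0,"ry":0.0,"rz":0.0,"grip":-1.0},{"x":0.005,"y":0.0,"z":0.011,"rx":0.0,"ry":0.0,"rz":0.0,"grip":-1.0}]
```

```bash
sed -i 's/,26) if/,18.5) if/; s/a>=\.6 else/a>=.72 else/g' h.py; python3 - <<'E'
from h import *
from cell import readout
print(readout.observe()["joints"].round(3))
tool();goseq([press_pose(a,4) for a in (.62,.54,.46,.38,.3,.22,.14,0.06,0)],-1)
E
```

```text
[ 0.322  0.348 -0.664  2.227  0.871  0.504 -2.805]
case tcp [-173.7   54.7   93.8] tilt -18.7 yc [ 0.004 -1.     0.019]
[{"x":0.005,"y":-0.001,"z":0.005,"rx":0.0026,"ry":-0.0005,"rz":0.0016,"grip":-1.0},{"x":0.001,"y":0.0,"z":0.016,"rx":0.0,"ry":0.0,"rz":0.0,"grip":-1.0},{"x":0.003,"y":0.0,"z":0.016,"rx":0.0,"ry":0.0,"rz":0.0,"grip":-1.0},{"x":0.004,"y":0.0,"z":0.015,"rx":0.0,"ry":0.0,"rz":0.0,"grip":-1.0},{"x":0.004,"y":0.0,"z":0.015,"rx":0.0,"ry":0.0,"rz":0.0,"grip":-1.0},{"x":0.007,"y":0.0,"z":0.014,"rx":0.0,"ry":0.0,"rz":0.0,"grip":-1.0},{"x":0.007,"y":0.0,"z":0.014,"rx":0.0,"ry":0.0,"rz":0.0,"grip":-1.0},{"x":0.008,"y":0.0,"z":0.014,"rx":0.0,"ry":0.0,"rz":0.0,"grip":-1.0},{"x":0.007,"y":0.0,"z":0.009,"rx":0.0,"ry":0.0,"rz":0.0,"grip":-1.0}]
```

```bash
python3 -m crank '[{"x":0.005,"y":0,"z":0.005,"rx":0,"ry":0,"rz":0,"grip":-1},{"x":0.001,"y":0,"z":0.016,"rx":0,"ry":0,"rz":0,"grip":-1},{"x":0.003,"y":0,"z":0.016,"rx":0,"ry":0,"rz":0,"grip":-1},{"x":0.004,"y":0,"z":0.015,"rx":0,"ry":0,"rz":0,"grip":-1},{"x":0,"y":0,"z":0,"rx":0,"ry":0,"rz":0,"grip":-1}]'
python3 - <<'E'
from h import *
tool();goseq([press_pose(a,4) for a in (.3,.22,.14,0.06,0)],-1)
E
```

```text
time: 10.8
tool_pos: [518.0, 20.1, 78.9]
ee_rot: [0.982, -0.102, 0.16, 0.024]
contact_force: [-0.4, -0.1, -0.0]
width: -0.1
finger_force: 0.0
case tcp [-165.4   52.8   78.9] tilt -18.6 yc [ 0.    -1.     0.015]
[{"x":0.007,"y":-0.007,"z":0.011,"rx":0.0022,"ry":-0.0002,"rz":0.0008,"grip":-1.0},{"x":0.006,"y":0.0,"z":0.014,"rx":0.0,"ry":0.0,"rz":0.0,"grip":-1.0},{"x":0.008,"y":0.0,"z":0.014,"rx":0.0,"ry":0.0,"rz":0.0,"grip":-1.0},{"x":0.008,"y":0.0,"z":0.014,"rx":0.0,"ry":0.0,"rz":0.0,"grip":-1.0},{"x":0.007,"y":0.0,"z":0.009,"rx":0.0,"ry":0.0,"rz":0.0,"grip":-1.0}]
```

```bash
python3 -m crank '[{"x":0.007,"y":-0.006,"z":0.011,"rx":0,"ry":0,"rz":0,"grip":-1},{"x":0.006,"y":0,"z":0.014,"rx":0,"ry":0,"rz":0,"grip":-1},{"x":0,"y":0,"z":0,"rx":0,"ry":0,"rz":0,"grip":-1}]'
python3 - <<'E'
from h import *
from cell import capture
tool();goseq([press_pose(a,4) for a in (.14,0.06,0)],-1)
c=capture('wrist');np.savez('pics/w10.npz',**c)
pc=tocase(world(c)); u,o=uo(pc)
for col in (303,319,335):
  print(col,[(v,round(float(u[v,col]),1),round(float(o[v,col]),1)) for v in range(60,300,12)])
a,b=[dict(np.load('pics/top0.npz')),capture('top')]; np.savez('pics/top10.npz',**b)
pc=tocase(world(b)); u,o=uo(pc)
m=(abs(pc[...,1]-55)<14)&(u>40)&(u<200)&(o>20)&(o<130)&(b["range_z"]>0); 
for k in range(40,200,8):
    s=m&(u>=k)&(u<k+8); 
    if s.sum(): print(k,s.sum(),np.percentile(o[s],[10,50,90]).round(0))
E
```

```text
time: 11.1
tool_pos: [524.2, 21.4, 73.3]
ee_rot: [0.982, -0.101, 0.16, 0.024]
contact_force: [-0.6, -0.7, 0.7]
width: -0.3
finger_force: 0.0
case tcp [-159.5   55.4   73.3] tilt -18.6 yc [ 0.002 -1.     0.015]
[{"x":0.008,"y":0.001,"z":0.016,"rx":0.0021,"ry":-0.0003,"rz":0.0011,"grip":-1.0},{"x":0.008,"y":0.0,"z":0.013,"rx":0.0,"ry":0.0,"rz":0.0,"grip":-1.0},{"x":0.007,"y":0.0,"z":0.01,"rx":0.0,"ry":0.0,"rz":0.0,"grip":-1.0}]
303 [(60, 128.9, 28.5), (72, 123.8, 27.8), (84, 118.2, 26.9), (96, 111.9, 25.8), (108, 106.3, 26.2), (120, 100.9, 27.3), (132, 112.4, 45.6), (144, 86.7, 27.4), (156, 96.0, 42.6), (168, 97.6, 50.0), (180, 92.8, 52.2), (192, 86.1, 53.3), (204, 77.6, 53.7), (216, 69.6, 55.1), (228, 60.4, 56.3), (240, 50.3, 57.7), (252, 65.1, 70.6), (264, 73.6, 79.5), (276, 77.9, 86.0), (288, 86.0, 93.1)]
319 [(60, 127.7, 26.6), (72, 122.9, 26.4), (84, 117.6, 26.1), (96, 111.9, 25.8), (108, 105.2, 24.8), (120, 100.7, 27.0), (132, 111.9, 45.1), (144, 86.3, 27.0), (156, 95.2, 41.8), (168, 96.9, 49.4), (180, 93.4, 52.6), (192, 85.7, 53.0), (204, 77.1, 53.4), (216, 70.1, 55.4), (228, 61
[... 166 characters left out ...]
, (96, 111.8, 25.5), (108, 106.5, 26.3), (120, 100.8, 27.0), (132, 113.4, 46.5), (144, 86.2, 26.8), (156, 95.8, 42.2), (168, 97.7, 50.0), (180, 92.7, 52.0), (192, 85.8, 53.0), (204, 78.5, 54.3), (216, 69.5, 55.0), (228, 60.1, 56.1), (240, 49.6, 57.3), (252, 56.0, 66.6), (264, 63.6, 75.5), (276, 78.6, 86.2), (288, 85.5, 92.9)]
40 20 [47. 48. 49.]
48 38 [47. 49. 50.]
56 51 [47. 49. 71.]
64 54 [48. 49. 78.]
72 53 [47. 49. 87.]
80 53 [48. 49. 93.]
88 75 [26. 46. 49.]
96 61 [25. 42. 49.]
104 68 [ 25.  45. 110.]
112 82 [25. 38. 46.]
120 40 [25. 26. 43.]
128 26 [25. 26. 28.]
136 2 [21. 22. 24.]
160 65 [26. 29. 46.]
168 105 [26. 36. 48.]
176 68 [26. 27. 49.]
184 43 [26. 27. 29.]
192 64 [21. 24. 27.]
```

```bash
python3 -m crank '[{"x":0.008,"y":0,"z":0.016,"rx":0,"ry":0,"rz":0,"grip":-1},{"x":0.008,"y":0,"z":0.013,"rx":0,"ry":0,"rz":0,"grip":-1},{"x":0.003,"y":0,"z":0.005,"rx":0,"ry":0,"rz":0,"grip":-1},{"x":0,"y":0,"z":0,"rx":0,"ry":0,"rz":0,"grip":-1}]'
python3 - <<'E'
from h import *
from cell import capture
tool()
c=capture('wrist');pc=tocase(world(c)); u,o=uo(pc)
for col in (319,):
  print(col,[(v,round(float(u[v,col]),1),round(float(o[v,col]),1)) for v in range(20,260,8)])
E
```

```text
time: 11.6
tool_pos: [532.5, 19.7, 65.7]
ee_rot: [0.982, -0.101, 0.16, 0.024]
contact_force: [-0.8, 0.2, -0.2]
width: 0.2
finger_force: 0.0
case tcp [-151.1   55.5   65.7] tilt -18.6 yc [ 0.002 -1.     0.015]
319 [(20, 139.0, 15.8), (28, 137.8, 18.1), (36, 136.4, 20.0), (44, 136.0, 23.6), (52, 133.9, 24.4), (60, 132.5, 26.3), (68, 129.8, 26.4), (76, 127.7, 27.5), (84, 124.5, 27.2), (92, 121.1, 27.0), (100, 117.2, 26.2), (108, 114.8, 27.5), (116, 110.7, 27.0), (124, 106.4, 26.7), (132, 102.3, 26.7), (140, 98.3, 27.1), (148, 112.9, 44.6), (156, 111.2, 46.6), (164, 79.4, 23.8), (172, 95.9, 41.3), (180, 93.9, 43.5), (188, 96.0, 48.8), (196, 92.3, 49.8), (204, 86.8, 49.9), (212, 80.6, 49.8), (220, 72.8, 49.1), (228, 66.7, 49.8), (236, 59.2, 50.0), (244, 57.0, 52.9), (252, 62.9, 59.5)]
```

```bash
python3 -m crank '[{"x":-0.03,"y":0,"z":-0.06,"rx":0,"ry":0,"rz":0,"grip":-1},{"x":0,"y":0,"z":-0.12,"rx":0,"ry":0,"rz":0,"grip":-1},{"x":0.02,"y":0,"z":-0.14,"rx":0,"ry":-0.014,"rz":0,"grip":-1},{"x":0.06,"y":0,"z":-0.14,"rx":0,"ry":-0.014,"rz":0,"grip":-1},{"x":0.08,"y":0.02,"z":-0.12,"rx":0,"ry":-0.014,"rz":0,"grip":-1},{"x":0,"y":0,"z":0,"rx":0,"ry":0,"rz":0,"grip":-1}]'
python3 - <<'E'
from h import *
from cell import capture
tool()
c=capture('wrist');np.savez('pics/w11.npz',**c);cv2.imwrite('pics/w11.png',c["image"][:,:,::-1])
pc=tocase(world(c)); u,o=uo(pc)
for lab,y in(('axis',55),('lidside',120)):
    m=(abs(pc[...,1]-y)<8)&(c["range_z"]>0)&(u>20)&(u<215)
    for k in range(32,215,8 if y==55 else 12):
        s=m&(u>=k)&(u<k+4)
        if s.sum()>3: print(lab,k,np.percentile(o[s],[10,50,90]).round(0),end=';')
    print()
# keeper floor/lip and lid top z, before vs now
lm=(pc[...,1]>0)&(pc[...,1]<110)&(pc[...,0]>-15)&(pc[...,0]<5)&(c["range_z"]>0);print('lidtop z',np.median(pc[lm][:,2]) if lm.sum() else None)
for n in('top0','top10'):
    t=dict(np.load('pics/%s.npz'%n)) ; q=tocase(world(t)); lm=(q[...,1]>-40)&(q[...,1]<150)&(q[...,0]>-15)&(q[...,0]<0);print(n,np.mean(q[lm][:,2]))
t=capture('top'); q=tocase(world(t)); lm=(q[...,1]>-40)&(q[...,1]<150)&(q[...,0]>-15)&(q[...,0]<0)&(q[...,2]<190);print('now',np.mean(q[lm][:,2]))
show('bk',world(t,291,233));show('dish',world(t,432,276))
p=lambda x,z,y=-112:(fromcase([x,y,z]),toolrot(0))
goseq([p(-150,255,-10),p(-135,250,-50),p(-110,240,-85),p(-90,240,-112),p(-80,205),p(-72,180)],-1)
E
```

```text
time: 12.25
tool_pos: [531.3, 14.4, 239.3]
ee_rot: [0.993, -0.108, 0.042, 0.013]
contact_force: [0.6, 0.2, -0.4]
width: 0.3
finger_force: 0.0
case tcp [-151.2   50.   239.3] tilt -5.0 yc [-0.006 -1.     0.016]
axis 32 [49. 50. 51.];axis 40 [49. 50. 50.];axis 48 [24. 50. 50.];axis 56 [49. 50. 50.];axis 64 [49. 50. 50.];axis 72 [49. 50. 50.];axis 80 [49. 50. 50.];axis 88 [27. 39. 50.];axis 96 [27. 43. 49.];axis 104 [26. 27. 27.];axis 112 [27. 43. 46.];axis 120 [26. 27. 27.];axis 128 [27. 28. 29.];axis 160 [47. 47. 47.];axis 168 [28. 38. 48.];axis 176 [28. 48. 50.];axis 184 [28. 28. 30.];axis 192 [23. 26. 28.];axis 200 [ 3.  8. 13.];axis 208 [ -9.  -5. 143.];
lidside 32 [1. 2. 2.];lidside 44 [1. 2. 2.];lidside 56 [1. 2. 2.];lidside 68 [1. 2. 2.];lidside 80 [1. 2. 2.];lidside 92 [1. 2. 2.];lidside 104 [1. 2. 2.];lidside 116 [1. 2. 2.];lidside 128 [1. 2. 2.];lidside 140 [1. 2. 2.];lidside 152 [2. 2. 3.];lidside 164 [1. 2. 2.];lidside 176 [1. 2. 3.];lidside 188 [1. 2. 2.];lidside 200 [1. 2. 2.];lidside 212 [-9. -8. -7.];
lidtop z 178.70434824617558
top0 179.84166758406573
top10 177.68273892245804
now 177.76455669413733
bk [566.9 169.1   3.5] case [-148.6  208.8    3.5] uo [-8.8 22.2]
dish [525.4   4.6 632.7] case [-154.9   39.3  632.7] uo [533.  342.2]
[{"x":0.028,"y":0.202,"z":-0.066,"rx":0.0029,"ry":-0.0129,"rz":-0.0004,"grip":-1.0},{"x":0.05,"y":0.133,"z":0.017,"rx":0.0,"ry":0.0,"rz":0.0,"grip":-1.0},{"x":0.083,"y":0.117,"z":0.034,"rx":0.0,"ry":0.0,"rz":0.0,"grip":-1.0},{"x":0.067,"y":0.09,"z":0.0,"rx":0.0,"ry":0.0,"rz":0.0,"grip":-1.0},{"x":0.033,"y":0.0,"z":0.116,"rx":0.0,"ry":0.0,"rz":0.0,"grip":-1.0},{"x":0.027,"y":0.0,"z":0.084,"rx":0.0,"ry":0.0,"rz":0.0,"grip":-1.0}]
```

View pics/w11.png

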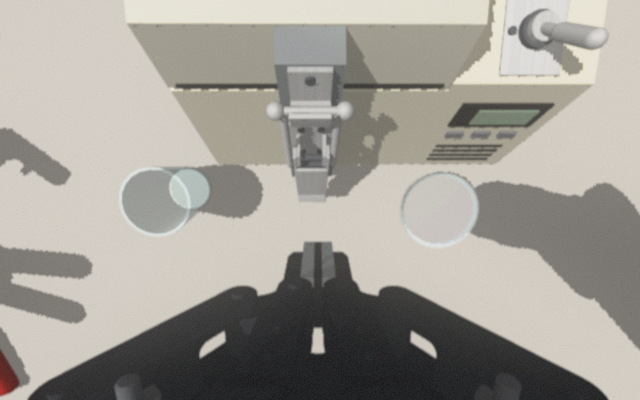

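The latch is closed. The pin at (310,110) sits in the keeper, the lever lies flat, and the lid has come down about 2 mm. The beaker at (155,200) and dish at (440,210) are undisturbed. Next is the toggle.

```bash
python3 -m crank '[{"x":0.014,"y":0.1,"z":-0.033,"rx":0.0015,"ry":-0.006,"rz":0,"grip":-1},{"x":0.014,"y":0.1,"z":-0.033,"rx":0.0015,"ry":-0.006,"rz":0,"grip":-1},{"x":0.05,"y":0.133,"z":0.017,"rx":0,"ry":0,"rz":0,"grip":-1},{"x":0.083,"y":0.117,"z":0.034,"rx":0,"ry":0,"rz":0,"grip":-1},{"x":0.067,"y":0.09,"z":0,"rx":0,"ry":0,"rz":0,"grip":-1},{"x":0,"y":0,"z":0,"rx":0,"ry":0,"rz":0,"grip":-1}]'
python3 - <<'E'
from h import *
tool()
p=lambda x,z,y=-112:(fromcase([x,y,z]),toolrot(0))
goseq([p(-80,205),p(-72,182),p(-60,182),p(-50,182),p(-40,182),p(-30,182),p(-22,182)],-1)
E
```

```text
time: 12.95
tool_pos: [556.2, -160.9, 236.4]
ee_rot: [0.994, -0.108, 0.0, 0.001]
contact_force: [0.6, 0.3, -1.0]
width: -0.1
finger_force: 0.0
case tcp [ -90.2 -116.2  236.4] tilt -0.1 yc [-0.006 -1.     0.002]
[{"x":0.034,"y":-0.014,"z":0.105,"rx":0.0003,"ry":-0.0002,"rz":-0.001,"grip":-1.0},{"x":0.027,"y":0.0,"z":0.076,"rx":0.0,"ry":0.0,"rz":0.0,"grip":-1.0},{"x":0.04,"y":0.0,"z":0.0,"rx":0.0,"ry":0.0,"rz":0.0,"grip":-1.0},{"x":0.033,"y":0.0,"z":0.0,"rx":0.0,"ry":0.0,"rz":0.0,"grip":-1.0},{"x":0.033,"y":0.0,"z":0.0,"rx":0.0,"ry":0.0,"rz":0.0,"grip":-1.0},{"x":0.034,"y":0.0,"z":0.0,"rx":0.0,"ry":0.0,"rz":0.0,"grip":-1.0},{"x":0.026,"y":0.0,"z":0.0,"rx":0.0,"ry":0.0,"rz":0.0,"grip":-1.0}]
```

```bash
python3 -m crank '[{"x":0.034,"y":-0.014,"z":0.105,"rx":0,"ry":0,"rz":-0.001,"grip":-1},{"x":0.027,"y":0,"z":0.076,"rx":0,"ry":0,"rz":0,"grip":-1},{"x":0.04,"y":0,"z":0,"rx":0,"ry":0,"rz":0,"grip":-1},{"x":0.033,"y":0,"z":0,"rx":0,"ry":0,"rz":0,"grip":-1},{"x":0.033,"y":0,"z":0,"rx":0,"ry":0,"rz":0,"grip":-1},{"x":0,"y":0,"z":0,"rx":0,"ry":0,"rz":0,"grip":-1}]'
python3 -m crank '[{"x":0.034,"y":0,"z":0,"rx":0,"ry":0,"rz":0,"grip":-1},{"x":0.03,"y":0,"z":0,"rx":0,"ry":0,"rz":0,"grip":-1},{"x":0.02,"y":0,"z":0,"rx":0,"ry":0,"rz":0,"grip":-1},{"x":0,"y":0,"z":0,"rx":0,"ry":0,"rz":0,"grip":-1}]'
python3 - <<'E'
from h import *
tool()
E
```

```text
time: 13.55
tool_pos: [605.1, -157.8, 184.8]
ee_rot: [0.995, -0.101, -0.002, -0.002]
contact_force: [-9.5, 9.4, -2.1]
width: -0.1
finger_force: 8.7
time: 13.95
tool_pos: [633.2, -167.6, 186.0]
ee_rot: [0.995, -0.102, 0.003, 0.0]
contact_force: [1.3, -0.2, -0.2]
width: 0.1
finger_force: 0.0
case tcp [ -13.5 -106.7  186. ] tilt -0.3 yc [ 0.005 -1.     0.   ]
```

```bash
python3 -m crank '[{"x":-0.08,"y":0,"z":0,"rx":0,"ry":0,"rz":0,"grip":-1},{"x":-0.1,"y":0,"z":0,"rx":0,"ry":0,"rz":0,"grip":-1},{"x":-0.1,"y":0,"z":-0.1,"rx":0,"ry":0,"rz":0,"grip":-1},{"x":-0.12,"y":0,"z":-0.1,"rx":0,"ry":0,"rz":0,"grip":-1},{"x":-0.15,"y":0,"z":0,"rx":0,"ry":0,"rz":0,"grip":-1},{"x":-0.15,"y":0,"z":0,"rx":0,"ry":0,"rz":0,"grip":-1},{"x":0,"y":0,"z":0,"rx":0,"ry":0,"rz":0,"grip":-1}]'
python3 - <<'E'
from h import *
from cell import capture
tool()
for n in('top','scene'):
    c=capture(n); np.savez('pics/%s12.npz'%n,**c); q=tocase(world(c)); m=(abs(q[...,1]+112)<25)&(abs(q[...,0]+12)<50)&(q[...,2]>175)&(q[...,2]<210)&(c["range_z"]>0)
    print(n,m.sum(),q[m].mean(0) if m.sum() else None)
    if n=='top':
        u,o=uo(q); m=(abs(q[...,1]-55)<10)&(u>40)&(u<80)&(o>20);print('lever o',np.percentile(o[m],[10,50,90]).round(1))
        m=(q[...,1]>-40)&(q[...,1]<150)&(q[...,0]>-15)&(q[...,0]<0)&(q[...,2]<190);print('lid',q[m][:,2].mean())
        a=dict(np.load('pics/top0.npz'))
        for nm,(u0,v0,u1,v1) in dict(beaker=(265,205,318,262),dish=(400,245,460,305)).items():
            print(nm,cv2.phaseCorrelate(*[cv2.cvtColor(k["image"][v0:v1,u0:u1],cv2.COLOR_RGB2GRAY).astype('float32') for k in(a,c)]))
im=np.hstack([cv2.resize(np.load('pics/top12.npz')["image"][120:300,260:520,::-1],(400,277)),cv2.resize(np.load('pics/scene12.npz')["image"][170:310,180:400,::-1],(400,277))])
cv2.imwrite('pics/f.png',im)
E
```

```text
time: 14.65
tool_pos: [420.9, -124.0, 244.5]
ee_rot: [0.995, -0.102, 0.0, 0.002]
contact_force: [0.9, -0.6, -0.9]
width: 0.1
finger_force: 0.0
case tcp [-230.2 -108.4  244.5] tilt -0.1 yc [ 0.005 -1.     0.004]
top 71 [   4.08703037 -110.65915161  187.61325821]
lever o [47.  48.  49.4]
lid 177.73731141074225
beaker ((-0.052773103352986794, -0.026860309811162608), 1.0795995641637732)
dish ((0.022758532161354594, 0.020822894895079713), 0.6593782806396484)
scene 55 [   7.00595938 -117.8121959   187.68332968]
```

View pics/f.png

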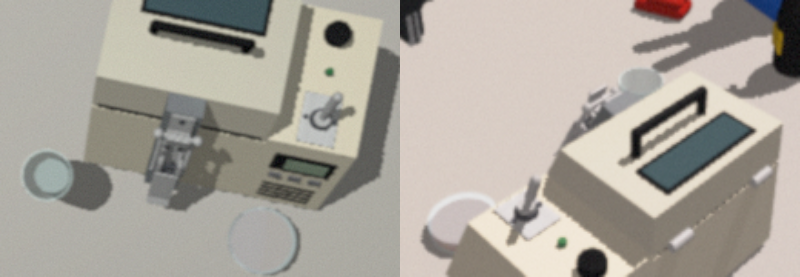

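The toggle leans away from the robot, with its upper part at x≈+5 and its tip near (335,100) in the left half. The lever is flat, the lid is down, and the beaker and dish haven't moved.

```bash
python3 -c "
from cell import workorder
print(workorder.sign_off())"
```

```text
the job is handed in; nothing more can be done
None
```

The latch is hooked and pressed flat, the lid is down on its seal, and the toggle is switched on; the beaker and dish did not move, and I handed the job in with the clock at about 15 s.

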